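# Slack the pump's hold-down nut and wedge its base plate

## Task

The pump's base plate needs packing under its front edge. Flip the lever on the ratchet to loosen, ratchet the hold-down nut at least a third of a turn loose, then drive the wooden wedge, thin end first and square on, under the plate's front edge to the left of the stud (as you face the pump's front) until it is tight and has lifted the plate a couple of millimetres off its levelling nut; leave the wedge there carrying the plate, and leave the other things on the bench where they are.

Things in the scene. Friction and masses are not known exactly. Their poses are not given: they have to be found in the camera images.
- pumpset: Fixed mounting of a small water pump (green casing, grey finned motor). Origin on the bench at the upright stud; x points from the plate's front edge back to the motor; y along the front edge, to the left as one faces the pump from its front; z up. Grey base plate: x -30 to 250, y -45 to 175, underside 14 mm and top 22 mm above the bench. The pump stands at x over 45 mm, up to 225 mm high.
- baseplate (a joint): tilt of the base plate about its back packers (line along y at pumpset x = 200 mm), rad: 0 = down on the levelling nut, positive = front edge lifted (0.01 rad = 2.3 mm there). Presses down with about 5 N at the front edge. It can rise only as far as the hold-down nut has been backed off.
- nut (a joint): angle of the hold-down nut with the socket on it, rad: 0 = tight, grows as it is turned loose (counter-clockwise from above), a third of a turn = 2.09. Climbs 8 mm a turn. Turning it takes about 0.5 N m; it stays where it is left.
- ratchet (a joint): angle of the ratchet handle about the stud's axis, rad: 0 = pointing straight out in front (-x of pumpset), positive = counter-clockwise from above (the loosening way); range -1.25 to 1.45. It drives the nut one way and clicks freely back (0.35 N m), as the lever is set. A click is 0.35 rad: up to that is lost in each stroke. It stays where left. Ratchet and socket do not lift off the nut.
- ratchet_grip (a point): middle of the ratchet's round black rubber grip, 26 mm diameter, 150 mm from the stud's axis, level, 84 mm above the bench (it climbs with the nut); x axis along the handle away from the stud. The grip runs 92 to 222 mm from that axis. The steel head (28 mm radius, round the stud's axis) lies 70 to 98 mm above the bench; the neck between is 22 mm wide, its top at 93 mm.
- lever (a joint): angle of the direction lever on the ratchet's head, relative to the handle, rad, -0.45 to 0.45: 0 = in line with the handle (neutral), positive = tab turned counter-clockwise from above. The ratchet drives the way the tab is turned: over +0.25 counter-clockwise (loosen), under -0.25 clockwise (tighten). Starts on tighten, stays put, takes 0.1 N m (4 N at the tab); flip it with the handle unloaded.
- lever_tab (a point): centre of the lever's orange upright tab: 28 mm long (along its x axis, which points away from the pivot over the neck), 10 mm thick (y), 16 mm tall; its centre is 28 mm from the stud's axis, which is the lever's pivot, and 108.5 mm above the bench (tab top 116.5 mm, head top 98 mm).
- edge_slot (a point): point on the plate's front edge with room for the wedge: 90 mm left of the stud (pumpset x -30, y 90 mm), 7 mm above the bench, half-way up the 14 mm gap. Same axes as pumpset: drive the wedge along +x. The gap is empty but for the levelling nut (18 mm radius round the stud) and two packers beyond pumpset x = 175 mm.
- wedge_center (a point): centre of the loose pale wooden wedge, 8 mm above its flat underside; x axis towards its thin end. 120 mm long, 40 mm wide with parallel sides; thickness falls evenly from 26 mm (x = -60) to 6 mm (x = +60). About 90 g. Its top meets the plate when the thin end is 48 mm past the front edge; each 6 mm more lifts the edge 1 mm, against some 8 to 15 N.
- wedge_tip (a point): middle of the wedge's thin end, 60 mm from its centre, 3 mm above its underside; same axes as wedge_center.
- packer: Bystander: plain flat steel packing plate, dark, 100 x 50 x 12 mm; not tapered; origin at its underside's centre
- mallet: Bystander: rubber mallet with wooden handle, 260 mm long, lying flat; origin at its underside's centre
- spanner: Bystander: flat steel combination spanner, 190 mm long; origin at its underside's centre
- gate_valve: Bystander: brass gate valve with a red hand wheel, 86 mm long, 94 mm high; origin at its underside's centre

How it is judged:
On the way, in this order (a step that is already met when the one before it is completed fails the run):
1. the lever is flipped to loosen while the nut is still tight (value of joint lever above 0.25 rad and value of joint nut below 0.3 rad), for 0.2 s.
2. the nut is ratcheted a third of a turn loose (value of joint nut above 2 rad and value of joint lever above 0.2 rad), for 0.2 s.
3. the wedge has lifted the plate's front edge (value of joint baseplate above 0.0045 rad and x of wedge_tip in the frame of pumpset between 0.015 and 0.09 m and y of wedge_tip in the frame of pumpset between 0.04 and 0.165 m and angle between the x axis of wedge_tip and the x axis of pumpset, either way round below 0.3 rad and angle between wedge_tip's own z axis and vertical below 0.1 rad), for 0.2 s.
At the end, for the whole second after the job is handed in: Lever on loosen (over 0.2 rad), nut at least a third of a turn loose (over 2.0 rad); wedge at rest, flat, within 0.3 rad of square, thin end 45 to 120 mm under the front edge, 40 to 165 mm left of the stud, holding the edge at least 1 mm up (tilt over 0.0045 rad) (all of step 2 and all of step 3 and linear speed of wedge below 0.01 m/s); the robot touches nothing.
It fails at once if another thing on the bench is moved more than 40 mm (distance of any of packer, mallet, spanner, gate_valve from where it was at the start of the episode above 0.04 m).
It also fails if it takes over 70 s, if anything falls off the work surface, if the arm or the gripper's body presses on something with over 40 N, if the wrist force passes 120 N, or if a joint passes its speed limit or range.

## Robot

A 7-joint arm with a two-finger parallel gripper is mounted at the origin on the work surface. World frame = base frame: x ahead of the robot, y to its left, z up, the work surface at z = 0. Lengths are in m, angles in rad, forces in N, time in s.
With the tool pointing down it reaches from about 0.4 to 0.9 m from the base axis. Payload 5.5 kg.
Tool frame: the origin (TCP) lies midway between the tips of the shut fingers; the grasp point (between the pads) lies 19 mm behind it; z points along the fingers, y is the direction in which the jaws open and shut (so a half turn about z gives the same grasp; the last joint's range is limited). The gripper opens to 85 mm and grips with 20 to 120 N. Pads are 22 mm wide; open, the fingers measure 114 mm over their backs; the gripper's body (76 mm by 85 mm) begins 54 mm behind the grasp point. The pads swing forward as they close: fully open they stand 13 mm farther back than shut.
Start: joints at [1.566, 0.501, -0.427, 1.55, 0.221, 1.138, -0.21], TCP at [0.172, -0.627, 0.192] pointing down, gripper open.
Joint ranges: [-2.88, 2.88], [-0.31, 2.03], [-1.54, 1.56], [0.2, 2.42], [-1.41, 4.55], [0.19, 2.02], [-2.57, 2.57]. Speed limits (rad/s): [2.57, 2.57, 3.14, 3.14, 3.14, 3.14, 3.14].

## Interface

Orientations are given as [roll, pitch, yaw] about the fixed x, y, z axes, in that order (R = Rz(yaw) Ry(pitch) Rx(roll)).
In Python, from workcell import sensors, viewer, finish_job, finder gives the robot as it stands.
- The arm moves only by the tool apply_moves, never from a script. Its arguments are lists of equal length, an entry for each row: "dp": the shift along the tool's x, y, z normalised to -1 to 1, where 1 is 30 mm, a list of three; "turn": the turn, a rotation vector about the tool's x, y, z normalised to -1 to 1, where 1 is 6 degrees, a list of three. In form: {"dp": [[dx, dy, dz], ...], "turn": [[wx, wy, wz], ...]}. A call has 1 to 8 rows; each row shifts and turns the pose as measured when the row begins, along the tool's axes as they then stand; what a row does not reach is not made up. A row lasts 1/10 s, in which the tool goes at most 50 mm and 8.59 degrees, less where a joint would pass 70% of its speed; a pose out of reach is approached as far as the arm can. A call with a number of a shift or a turn outside -1 to 1 is refused whole. A call with a gripper value outside its range is refused whole. "claw" is the opening, from -1 (shut) to 1 (fully open), set as the call begins (left out, the last holds). The fingers move at their own pace and stop on an object; the grip force is fixed at half the most. Time passes only in rows, so rows that do not move let the fingers close. It gives the time, the measured TCP pose, the force and the opening at its end, in the units of the state.
- sensors.get_obs(): the state, without advancing time (a new reading comes with each control period).
- viewer.read_camera(name): name is "scene" or "top" or "wrist"; returns (picture, depth): 384x512x3 uint8, blue, green, red; 384x512 float32, m along the optical axis (not along the pixel's ray), 0 where there is no reading.
- viewer.calibration(name): a dict with "fx", "fy", "cx", "cy" (pixels), "xyz" and "orientation" of the camera in the world. Camera axes: x right, y down, z forward; pixel columns grow to the right and rows downward; lengths in m; the calibration is good to about 2 mm. A picture is of the moment at which its call begins: read the wrist's pose just before it. calibration takes no time and is no camera call; for the wrist camera it gives the pose at the moment of the call.
- finish_job(): hands the job in, once; it reports no verdict.
Trained networks look in the newest picture that a camera, given by its name, has taken for a name from the list of things; names that differ only in an ending like _2 or _b are one class to them, and where a whole thing is asked for, a point or a joint stands for the part that bears it (a point fixed in the world has none). Each returns a list of dicts, best first, with "conf" (0 to 1); they miss things now and then, are a little off and sometimes report something else, mostly with a low value. They report only what shows in the picture. A call takes as long as a camera call.
- finder.regions_of(camera, name): "pixels" (384x512 bool, what is visible of it) and "rect" ([left, top, right, bottom] in pixels, round what is visible of it).
The state is a dict: "clock": time; "joint_positions": joint angles; "joint_velocities": joint speeds; "tau": joint torques, N m; "ee_pos": TCP position; "eef_rot": TCP orientation; "wrist_force": force on the tool from outside, world axes, zero at the start; "torque": the same for the moment, N m; "gripper_width": finger opening in m.
Only numpy, scipy, OpenCV 4.12 (cv2) and the standard library are available. Lean on these libraries where they do the work, as an engineer would, in place of code of your own. Each camera call takes 0.05 s, during which the arm holds its last target.

## Working session

There is one attempt and no reset: what is moved stays moved. The work goes in short steps, Python scripts to look and compute and a tool call to move; the robot and the scene stay as the last step left them, time stands still between calls to the robot, and variables do not carry over. Pictures are saved under pics/ and viewed, and the job is handed in when it is done.

Besides the shell and the picture viewer there is one more tool, called after "Emit:" by a JSON object that holds its "fn" and its "kwargs", one argument or row to a line. apply_moves: Moves the arm, as the interface text tells. Scaled input: -1 to 1 covers 30 mm each way for a shift and 6 degrees each way for a turn. Its arguments: {"type":"object","properties":{"dp":{"type":"array","items":{"type":"array","items":{"type":"number","minimum":-1,"maximum":1}}},"turn":{"type":"array","items":{"type":"array","items":{"type":"number","minimum":-1,"maximum":1}}},"claw":{"type":"number"}},"required":["dp","turn"]}

```bash
ls; mkdir -p pics; python3 - <<'E'
from workcell import sensors, viewer
import cv2
o=sensors.get_obs()
print({k:o[k] for k in ("clock","ee_pos","eef_rot","gripper_width","wrist_force")})
for n in ("scene","top"):
    im,d=viewer.read_camera(n); cv2.imwrite(f"pics/{n}0.png",im); print(n,viewer.calibration(n))
E
```

```text
pics
{'clock': 0.0, 'ee_pos': array([ 0.17177392, -0.62607189,  0.19043269]), 'eef_rot': array([-3.13958498e+00, -1.05206659e-04,  2.67923213e-01]), 'gripper_width': 0.08541536615376957, 'wrist_force': array([ 0.53270946, -0.46457902,  0.53614337])}
scene {'fx': 396.3342667973042, 'fy': 396.3342667973042, 'cx': 263.82906770819375, 'cy': 194.7076962529081, 'xyz': array([1.35454145, 0.09841383, 0.86847328]), 'orientation': array([-2.3262443 , -0.00661662,  1.58022216])}
top {'fx': 488.7752634710501, 'fy': 488.7752634710501, 'cx': 255.21972539049995, 'cy': 186.3148651940776, 'xyz': array([0.39650651, 0.07866976, 1.63699683]), 'orientation': array([-3.03631321,  0.00449941, -1.59171817])}
```

View pics/scene0.png

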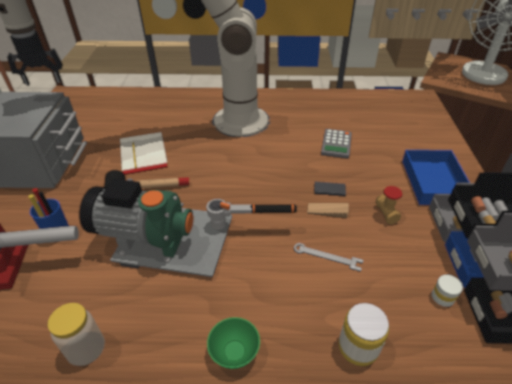

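View pics/top0.png

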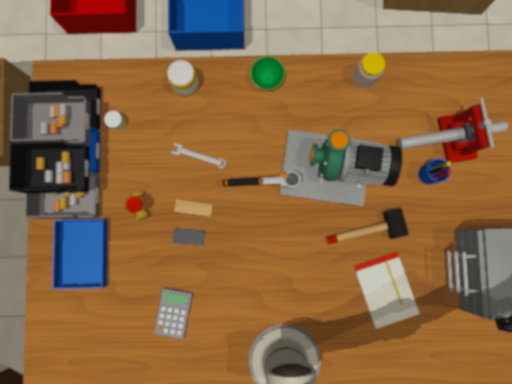

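```bash
cat > h.py <<'E'
import numpy as np, cv2
from scipy.spatial.transform import Rotation as R
from workcell import sensors, viewer, finder
def cam(n):
    c=viewer.calibration(n); return c, R.from_euler('xyz',c['orientation']).as_matrix()
def cloud(n,d,c=None):
    c,M=c or cam(n)
    v,u=np.mgrid[:384,:512]
    P=np.stack([(u-c['cx'])/c['fx']*d,(v-c['cy'])/c['fy']*d,d],-1)
    return P@M.T+c['xyz']
def proj(n,p,c=None):
    c,M=c or cam(n); q=(np.atleast_2d(p)-c['xyz'])@M
    return np.stack([q[:,0]/q[:,2]*c['fx']+c['cx'],q[:,1]/q[:,2]*c['fy']+c['cy']],-1)
E
python3 - <<'E'
from h import *
for n in ("top","scene"):
    im,d=viewer.read_camera(n); P=cloud(n,d)
    np.save(f"P_{n}.npy",P)
    for t in ("wedge_center","ratchet_grip","lever_tab","pumpset","nut","baseplate","packer","mallet","spanner","gate_valve"):
        r=finder.regions_of(n,t)
        for q in r[:2]:
            m=q['pixels']&(d>0); p=P[m]
            if len(p)<3: print(n,t,q['conf'],len(p));continue
            print(n,t,round(q['conf'],2),q['rect'],m.sum(),np.median(p,0).round(3),"z",np.percentile(p[:,2],[5,50,95]).round(3))
            rr=cv2.minAreaRect(p[:,:2].astype(np.float32)*1000); print("    rect",np.round(rr[0],1),np.round(rr[1],1),round(rr[2],1))
    print("bench z",np.median(P[250:270,300:320][...,2]) if n=="top" else "")
E
```

```text
top wedge_center 0.65 [179.4, 197.2, 212.7, 214.9] 439 [0.501 0.29  0.016] z [0.003 0.016 0.026]
    rect [502.1 291.2] [124.5  41.3] 80.8
top ratchet_grip 0.64 [223.5, 170.6, 298.6, 189.8] 761 [0.577 0.031 0.095] z [0.082 0.095 0.107]
    rect [589.4  61.7] [245.  64.] 87.1
top lever_tab 0.61 [280.7, 173.6, 300.0, 182.2] 70 [ 0.586 -0.028  0.106] z [0.097 0.106 0.119]
    rect [586.7 -22.4] [48.  20.1] 65.2
top pumpset 0.72 [223.9, 129.8, 404.2, 206.3] 7434 [ 0.604 -0.158  0.101] z [0.016 0.101 0.212]
    rect [ 635.1 -114.3] [596.4 230.3] 81.4
top baseplate 0.56 [278.8, 125.8, 403.0, 205.0] 6678 [ 0.615 -0.175  0.125] z [0.016 0.125 0.214]
    rect [ 620.1 -213.2] [401.7 229.9] 81.4
top baseplate 0.21 [224.5, 130.7, 402.7, 203.0] 7258 [ 0.605 -0.159  0.102] z [0.017 0.102 0.212]
    rect [636.  -95.6] [536.1 225.7] 81.3
top packer 0.86 [173.9, 229.0, 206.7, 245.1] 490 [0.404 0.308 0.011] z [0.003 0.011 0.017]
    rect [404.2 307.8] [102.   53.3] 83.3
top packer 0.25 [329.5, 209.3, 404.8, 243.6] 1052 [ 0.416 -0.343  0.044] z [0.023 0.044 0.068]
    rect [ 411.9 -283.3] [ 95.3 275. ]
[... 1837 characters left out ...]
3
scene mallet 0.7 [104.9, 169.1, 186.3, 188.6] 571 [ 0.41  -0.257  0.032] z [0.016 0.032 0.067]
    rect [ 432.1 -299.1] [201.8 251.4] 54.8
scene mallet 0.18 [77.6, 179.1, 297.6, 280.1] 10530 [ 0.671 -0.163  0.1  ] z [0.021 0.1   0.206]
    rect [ 598.2 -173.3] [674.4 304.2] 71.9
scene spanner 0.71 [295.5, 242.9, 358.9, 273.5] 482 [0.681 0.275 0.008] z [0.001 0.008 0.011]
    rect [676.9 271.5] [184.9  38.7] 69.2
scene spanner 0.59 [203.0, 197.1, 299.7, 219.2] 991 [0.587 0.031 0.094] z [0.08  0.094 0.107]
    rect [585.2  57.2] [226.5 136.8] 62.5
scene gate_valve 0.92 [373.8, 183.1, 400.0, 222.1] 636 [0.523 0.461 0.044] z [0.016 0.044 0.095]
    rect [470.1 475.5] [ 70.9 182.7] 77.0
bench z
```

```bash
python3 - <<'E'
from h import *
for n in ("top","scene"):
    P=np.load(f"P_{n}.npy").reshape(-1,3)
    m=(P[:,2]>0.016)&(P[:,2]<0.028)&(P[:,0]>.5)&(P[:,0]<.85)&(P[:,1]<0.05)&(P[:,1]>-.35)
    q=P[m]; rr=cv2.minAreaRect((q[:,:2]*1000).astype(np.float32)); print(n,m.sum(),rr, np.median(q[:,2])); print(cv2.boxPoints(rr))
    # front edge fit: max y per x-bin
    E=[]
    for x in np.arange(.56,.78,.01):
        s=q[(abs(q[:,0]-x)<.005)]
        if len(s)>3: E.append((x,np.sort(s[:,1])[-2]))
    E=np.array(E); print(np.round(E,3).tolist())
    # head: 
    m=(P[:,2]>0.092)&(P[:,2]<0.103)&(P[:,0]>.5)&(P[:,0]<.64)&(P[:,1]<0.22)&(P[:,1]>-.08)
    q=P[m]; print("steel/grip top", q.shape)
    for y in np.arange(-.07,.21,.01):
        s=q[abs(q[:,1]-y)<.005]
        if len(s): print(round(y,3),s[:,0].min().round(3),s[:,0].max().round(3),s[:,2].mean().round(3),len(s))
    m=(P[:,2]>0.104)&(P[:,2]<0.125)&(P[:,0]>.5)&(P[:,0]<.64)&(P[:,1]<0.22)&(P[:,1]>-.06)
    print("tab",P[m].mean(0), cv2.minAreaRect((P[m][:,:2]*1000).astype(np.float32)),m.sum())
    m=(P[:,2]>0.003)&(P[:,2]<0.03)&(P[:,0]>.46)&(P[:,0]<.545)&(P[:,1]<.37)&(P[:,1]>.21)
    q=P[m]; A=np.c_[q[:,:2],np.ones(len(q))]; print("wedge plane",np.linalg.lstsq(A,q[:,2],rcond=None)[0], cv2.minAreaRect((q[:,:2]*1000).astype(np.float32)))
im=cv2.imread("pics/top0.png"); cv2.imwrite("pics/top_crop.png",cv2.resize(im[120:260,160:420],None,fx=3,fy=3,interpolation=cv2.INTER_CUBIC))
im=cv2.imread("pics/scene0.png"); cv2.imwrite("pics/scene_crop.png",cv2.resize(im[170:290,150:410],None,fx=3,fy=3,interpolation=cv2.INTER_CUBIC))
E
```

```text
top 2560 ((625.8507690429688, -154.1622314453125), (279.7809143066406, 220.9711151123047), 80.47608184814453) 0.021683767869555726
[[ 493.74188   -273.84366  ]
 [ 711.6673    -310.4054   ]
 [ 757.95966    -34.480804 ]
 [ 540.03424      2.0809326]]
[[0.56, -0.003], [0.57, -0.063], [0.58, -0.07], [0.59, -0.07], [0.6, -0.071], [0.61, -0.015], [0.62, -0.011], [0.63, -0.015], [0.64, -0.015], [0.65, -0.019], [0.66, -0.019], [0.67, -0.023], [0.68, -0.023], [0.69, -0.027], [0.7, -0.027], [0.71, -0.027], [0.72, -0.031], [0.73, -0.031], [0.74, -0.031], [0.75, -0.035], [0.76, -0.039]]
steel/grip top (428, 3)
-0.06 0.566 0.592 0.098 12
-0.05 0.557 0.606 0.098 36
-0.04 0.554 0.606 0.098 42
-0.03 0.554 0.606 0.098 39
-0.02 0.555 0.603 0.098 34
-0.01 0.565 0.584 0.096 19
0.0 0.565 0.59 0.096 16
0.01 0.568 0.588 0.095 10
0.02 0.569 0.588 0.095 10
0.03 0.568 0.588 0.097 13
0.04 0.569 0.586 0.095 8
0.05 0.57 0.585 0.095 10
0.06 0.57 0.586 0.097 11
0.07 0.567 0.589 0.096 16
0.08 0.567 0.583 0.096 15
0.09 0.567 0.587 0.096 10
0.1 0.567 0.587 0.096 19
0.11 0.567 0.584 0.096 12
0.12 0.571 0.587 0.096 11
0
[... 1313 characters left out ...]
0.04 0.57 0.591 0.094 19
0.05 0.569 0.593 0.094 15
0.06 0.57 0.591 0.095 17
0.07 0.57 0.589 0.096 23
0.08 0.572 0.589 0.096 16
0.09 0.57 0.592 0.096 21
0.1 0.57 0.589 0.096 20
0.11 0.568 0.589 0.095 18
0.12 0.571 0.589 0.096 22
0.13 0.568 0.588 0.096 16
0.14 0.57 0.586 0.096 19
0.15 0.571 0.588 0.096 19
0.16 0.57 0.587 0.096 16
0.17 0.569 0.587 0.096 21
0.18 0.57 0.586 0.095 16
0.19 0.571 0.578 0.092 2
tab [ 0.59191042 -0.01524899  0.11148285] ((589.1753540039062, -20.517356872558594), (49.7131233215332, 16.10318946838379), 61.536312103271484) 67
wedge plane [-0.08171509  0.11753774  0.02167418] ((502.9488220214844, 291.2035827636719), (83.35465240478516, 156.8251953125), 0.9300194978713989)
```

View pics/top_crop.png

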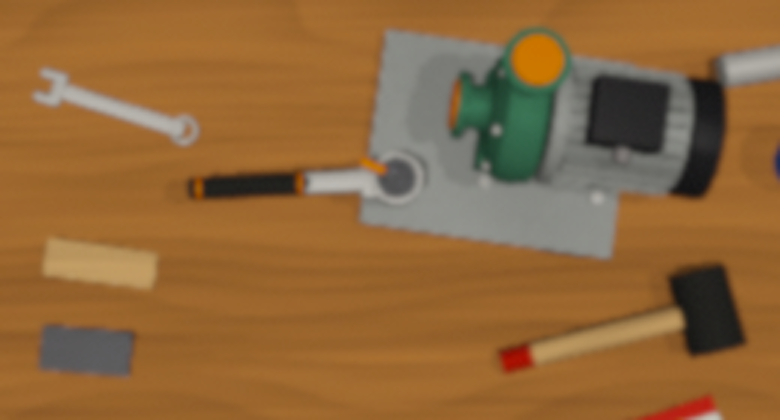

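View pics/scene_crop.png

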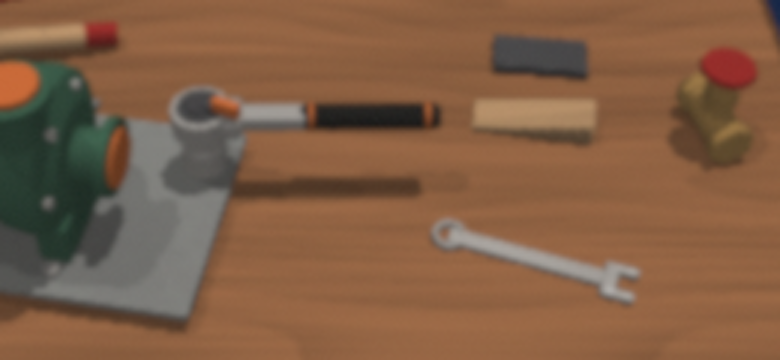

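Emit:
{"fn": "apply_moves", "kwargs": {
  "dp": [
    [0,0,-1],
    [0,0,-1],
    [0,0,-1],
    [0,0,-1],
    [0,-1,0],
    [0,-1,0],
    [0,-1,0],
    [0,-1,0]
  ],
  "turn": [
    [0,0,0.85],
    [0,0,0.85],
    [0,0,0.85],
    [0,0,0],
    [0,0,0],
    [0,0,0],
    [0,0,0],
    [0,0,0]
  ],
  "claw": -1
}}

```text
clock: 2.0
ee_pos: [0.1726, -0.5062, 0.3149]
eef_rot: [-3.141, -0.001, -0.014]
wrist_force: [-0.1, -0.5, 0.8]
gripper_width: -0.0
```

Emit:
{"fn": "apply_moves", "kwargs": {
  "dp": [
    [1,-1,0],
    [1,-1,0],
    [1,-1,0],
    [1,-1,0],
    [1,-1,0],
    [1,-1,0],
    [1,-1,0],
    [1,-1,0]
  ],
  "turn": [
    [0,0,0],
    [0,0,0],
    [0,0,0],
    [0,0,0],
    [0,0,0],
    [0,0,0],
    [0,0,0],
    [0,0,0]
  ]
}}

```text
clock: 2.8
ee_pos: [0.4193, -0.2632, 0.3167]
eef_rot: [3.133, -0.0, -0.026]
wrist_force: [-0.1, -0.2, 0.4]
gripper_width: -0.0002
```

Emit:
{"fn": "apply_moves", "kwargs": {
  "dp": [
    [0.2,-1,0],
    [0.2,-1,0],
    [0.2,-1,0],
    [0.2,-1,0],
    [0.2,-1,0],
    [0.2,-1,0],
    [0.2,-1,0],
    [0.2,-1,0]
  ],
  "turn": [
    [0,0,0],
    [0,0,0],
    [0,0,0],
    [0,0,0],
    [0,0,0],
    [0,0,0],
    [0,0,0],
    [0,0,0]
  ]
}}

```text
clock: 3.6
ee_pos: [0.4777, -0.0117, 0.3166]
eef_rot: [3.131, -0.006, -0.021]
wrist_force: [0.1, 0.7, -0.2]
gripper_width: -0.0001
```

```bash
python3 -c "
from h import *
o=sensors.get_obs();print(o['clock'],o['joint_positions'].round(2),o['ee_pos'],o['eef_rot'])"
```

```text
3.6 [ 0.83  0.11 -0.93  1.79  0.1   1.28 -1.72] [ 0.477678   -0.01172219  0.31663454] [ 3.13066674 -0.00614075 -0.02055136]
```

Emit:
{"fn": "apply_moves", "kwargs": {
  "dp": [
    [0.9,-0.1,0.4],
    [0.9,-0.1,0.4],
    [0.9,-0.1,0.4],
    [0.9,-0.1,0.4],
    [0.9,-0.1,0.4],
    [0.6,-0.1,0.4],
    [0,0,0.4],
    [0,0,0.4]
  ],
  "turn": [
    [0.1,-0.06,-0.19],
    [0,0,0],
    [0,0,0],
    [0,0,0],
    [0,0,0],
    [0,0,0],
    [0,0,0],
    [0,0,0]
  ]
}}

```text
clock: 4.4
ee_pos: [0.639, 0.0137, 0.22]
eef_rot: [3.138, -0.007, 0.008]
wrist_force: [-1.3, -0.0, -1.1]
gripper_width: -0.0001
```

```bash
python3 - <<'E'
from h import *
o=sensors.get_obs();print(o['clock'],o['joint_positions'].round(2),o['ee_pos'].round(4),o['eef_rot'].round(4))
im,d=viewer.read_camera("wrist"); cv2.imwrite("pics/w1.png",im)
im,d=viewer.read_camera("scene"); cv2.imwrite("pics/s1.png",cv2.resize(im[100:290,150:410],None,fx=3,fy=3))
E
```

```text
4.4 [ 0.52  0.55 -0.84  1.55  0.43  1.23 -1.96] [0.639  0.0137 0.22  ] [ 3.1383 -0.0065  0.0076]
```

View pics/w1.png

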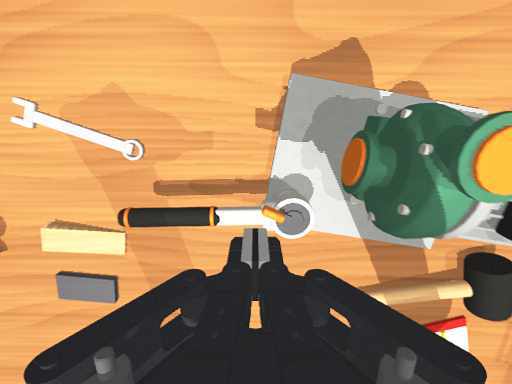

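View pics/s1.png

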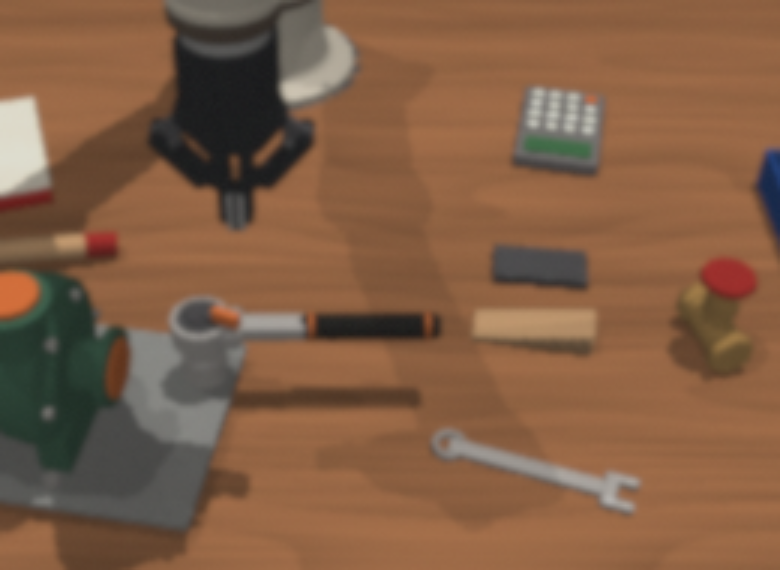

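```bash
python3 - <<'E'
from h import *
im,d=viewer.read_camera("wrist"); P=cloud("wrist",d)
print(viewer.calibration("wrist"))
def rep(nm,m):
    p=P[m]; r=cv2.minAreaRect((p[:,:2]*1000).astype(np.float32)); print(nm,m.sum(),p.mean(0).round(4),np.round(r[0],1),np.round(r[1],1),round(r[2],1))
b,g,r=[im[...,i].astype(int) for i in range(3)]
X,Y,Z=P[...,0],P[...,1],P[...,2]
near=(X>.52)&(X<.65)&(Y>-.08)&(Y<.25)
org=(r>180)&(g<170)&(b<90)
rep("tab top",near&org&(Z>.1135)&(Y<.03)); rep("tab",near&org&(Z>.1)&(Y<.03))
rep("headtop",near&(Z>.0955)&(Z<.1)&(Y<-.005))
rep("grip",near&(Z>.09)&(r<80)&(Y>.05))
rep("wedge",(X>.46)&(X<.55)&(Y>.2)&(Y<.37)&(Z>.004)&(r>180)&(b>110))
m=(X>.46)&(X<.545)&(Y>.2)&(Y<.37)&(Z>.006)&(Z<.03);
p=P[m];print(np.linalg.lstsq(np.c_[p[:,:2],np.ones(len(p))],p[:,2],rcond=None)[0],p[p[:,1]<.25][:,2].mean(),p[p[:,1]>.33][:,2].mean())
e=[]
for x in np.arange(.62,.76,.01):
    s=P[(abs(X-x)<.005)&(Z>.018)&(Z<.026)&(Y<.05)]
    if len(s): e.append((x,s[:,1].max()))
e=np.array(e);k=np.polyfit(e[:,0],e[:,1],1);print("edge",k,np.degrees(np.arctan(k[0])),e.round(3).tolist())
E
```

```text
{'fx': 266.0978457088666, 'fy': 266.0978457088666, 'cx': 254.83595511844996, 'cy': 189.56637431593626, 'xyz': array([0.71722176, 0.01476172, 0.40200901]), 'orientation': array([ 2.83252782, -0.00396249, -1.56368178])}
tab top 67 [6.129e-01 4.000e-04 1.848e-01] [617.    3.7] [60.5 45.9] 2.1
tab 101 [ 0.6079 -0.0034  0.1598] [615.9   3.2] [63.5 45.9] 3.1
headtop 920 [ 0.5856 -0.0352  0.0985] [583.8 -33. ] [54.6 53.7] 2.0
grip 5925 [0.6303 0.0739 0.2819] [608.6 118.3] [ 78.3 140.6] 2.9
wedge 1884 [0.506  0.2933 0.0164] [504.9 291.5] [120.8  42.1] 81.4
[-0.05720646  0.16129236 -0.00250869] 0.007752939999839989 0.02290378501361206
edge [-0.16917808  0.09657557] -9.602269381164707 [[0.62, -0.008], [0.63, -0.01], [0.64, -0.012], [0.65, -0.013], [0.66, -0.015], [0.67, -0.017], [0.68, -0.018], [0.69, -0.021], [0.7, -0.022], [0.71, -0.023], [0.72, -0.025], [0.73, -0.027], [0.74, -0.029], [0.75, -0.03], [0.76, -0.032]]
```

Emit:
{"fn": "apply_moves", "kwargs": {
  "dp": [
    [-0.2,0.2,0.95],
    [0,0,0.95],
    [0,0,0.95],
    [0,0,0.95],
    [0,0,0]
  ],
  "turn": [
    [0,0,0.1],
    [0,0,0],
    [0,0,0],
    [0,0,0],
    [0,0,0]
  ]
}}

```text
clock: 5.05
ee_pos: [0.6344, 0.0037, 0.1112]
eef_rot: [3.133, -0.017, -0.006]
wrist_force: [-1.2, -0.0, 0.0]
gripper_width: 0.0
```

Emit:
{"fn": "apply_moves", "kwargs": {
  "dp": [
    [0,-0.15,0.25],
    [0,0,0],
    [-0.5,0,0],
    [-0.4,0,0],
    [0,0,0]
  ],
  "turn": [
    [0.08,-0.16,-0.05],
    [0,0,0],
    [0,0,0],
    [0,0,0],
    [0,0,0]
  ]
}}

```text
clock: 5.55
ee_pos: [0.6112, 0.0089, 0.1112]
eef_rot: [-3.141, -0.009, -0.001]
wrist_force: [-0.2, -0.3, 0.4]
gripper_width: 0.0
```

Emit:
{"fn": "apply_moves", "kwargs": {
  "dp": [
    [0,0,0.3],
    [-0.2,0,0.1],
    [-0.2,0,0]
  ],
  "turn": [
    [0,0,0],
    [0,0,0],
    [0,0,0]
  ]
}}

```text
clock: 5.85
ee_pos: [0.6014, 0.0088, 0.1001]
eef_rot: [-3.141, -0.014, -0.002]
wrist_force: [-1.0, -0.6, -0.2]
gripper_width: 0.0001
```

Emit:
{"fn": "apply_moves", "kwargs": {
  "dp": [
    [-0.15,0,-0.08],
    [-0.15,0,0],
    [-0.15,0,0],
    [0,0,0]
  ],
  "turn": [
    [0,-0.05,0],
    [0,0,0],
    [0,0,0],
    [0,0,0]
  ]
}}

```text
clock: 6.25
ee_pos: [0.5856, 0.009, 0.1022]
eef_rot: [-3.141, -0.007, -0.002]
wrist_force: [0.2, 0.0, -0.3]
gripper_width: 0.0001
```

```bash
python3 - <<'E'
from h import *
im,d=viewer.read_camera("wrist"); cv2.imwrite("pics/w2.png",cv2.resize(im[120:300,150:390],None,fx=3,fy=3))
im,d=viewer.read_camera("top"); cv2.imwrite("pics/t2.png",cv2.resize(im[150:220,210:330],None,fx=5,fy=5))
E
```

```text
(no output)
```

View pics/w2.png

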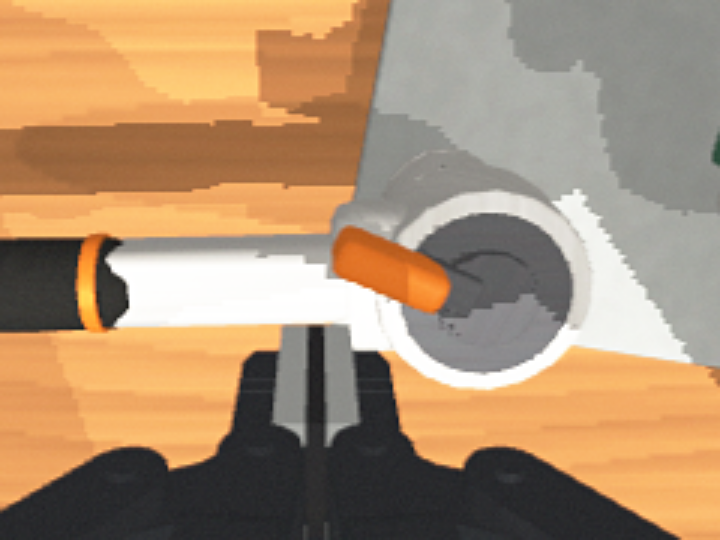

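```bash
python3 - <<'E'
from h import *
o=sensors.get_obs(); t=o['ee_pos']; print(t)
im,d=viewer.read_camera("wrist"); P=cloud("wrist",d); 
for dz in (0,.019,.04): print(proj("wrist",t+[0,0,dz]))
u,v=[int(x) for x in proj("wrist",t)[0]]
for vv in range(205,262,4): print(vv,[P[vv,uu].round(3).tolist() for uu in (248,262)])
c=(P[...,2]>.0955)&(P[...,2]<.1)&(P[...,0]<.63)&(P[...,1]<-.01)&(P[...,1]>-.08)&(P[...,0]>.53);p=P[c]
print(cv2.minEnclosingCircle((p[:,:2]*1000).astype(np.float32)))
E
```

```text
[0.58629392 0.00892826 0.10228288]
[[255.55948064 217.13983867]]
[[255.59813096 228.44509835]]
[[255.65108233 243.93343484]]
205 [[0.591, 0.015, 0.09], [0.6, 0.004, 0.113]]
209 [[0.589, 0.015, 0.092], [0.597, 0.004, 0.114]]
213 [[0.586, 0.015, 0.093], [0.586, 0.004, 0.093]]
217 [[0.582, 0.015, 0.092], [0.582, 0.004, 0.093]]
221 [[0.579, 0.015, 0.092], [0.578, 0.004, 0.092]]
225 [[0.575, 0.015, 0.092], [0.575, 0.004, 0.093]]
229 [[0.598, 0.013, 0.147], [0.598, 0.005, 0.147]]
233 [[0.598, 0.013, 0.151], [0.599, 0.005, 0.152]]
237 [[0.598, 0.013, 0.156], [0.598, 0.006, 0.156]]
241 [[0.598, 0.013, 0.161], [0.598, 0.006, 0.161]]
245 [[0.598, 0.013, 0.165], [0.598, 0.006, 0.165]]
249 [[0.599, 0.013, 0.17], [0.598, 0.006, 0.169]]
253 [[0.598, 0.013, 0.172], [0.598, 0.006, 0.172]]
257 [[0.598, 0.013, 0.175], [0.598, 0.006, 0.175]]
261 [[0.598, 0.012, 0.178], [0.598, 0.006, 0.178]]
((582.9713745117188, -33.31087112426758), 27.85487174987793)
```

View pics/t2.png

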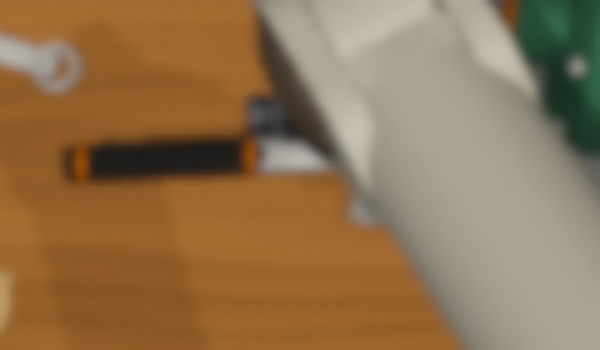

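```bash
python3 - <<'E'
from h import *
p=proj("scene",[[.639,.0137,.22],[.639,.0137,.265]]); print((p-[150,100])*3)
o=sensors.get_obs(); t=o['ee_pos']
im,d=viewer.read_camera("scene"); P=cloud("scene",d)
q=(proj("scene",t)[0]); print(q)
u0,v0=180,170
a=cv2.resize(im[v0-60:v0+90,u0-30:u0+170],None,fx=4,fy=4)
cv2.circle(a,(int((q[0]-u0+30)*4),int((q[1]-v0+60)*4)),5,(0,0,255),1)
cv2.imwrite("pics/s3.png",a)
u=int(q[0])
for v in range(int(q[1])-30,int(q[1])+8,2): print(v,P[v,u].round(3))
E
```

```text
[[240.21115011 260.19759347]
 [237.24747268 217.74394757]]
[231.93374494 205.73814769]
175 [0.601 0.014 0.225]
177 [0.603 0.013 0.22 ]
179 [0.598 0.013 0.21 ]
181 [0.596 0.012 0.201]
183 [0.596 0.012 0.194]
185 [0.596 0.011 0.187]
187 [0.597 0.011 0.181]
189 [0.595 0.01  0.172]
191 [0.597 0.01  0.167]
193 [0.595 0.01  0.158]
195 [0.595 0.009 0.151]
197 [ 0.442 -0.009 -0.002]
199 [ 0.453 -0.008 -0.001]
201 [ 0.463 -0.007 -0.   ]
203 [ 0.471 -0.007 -0.001]
205 [0.575 0.005 0.093]
207 [0.583 0.006 0.094]
209 [0.59  0.006 0.093]
211 [0.591 0.006 0.086]
```

View pics/s3.png

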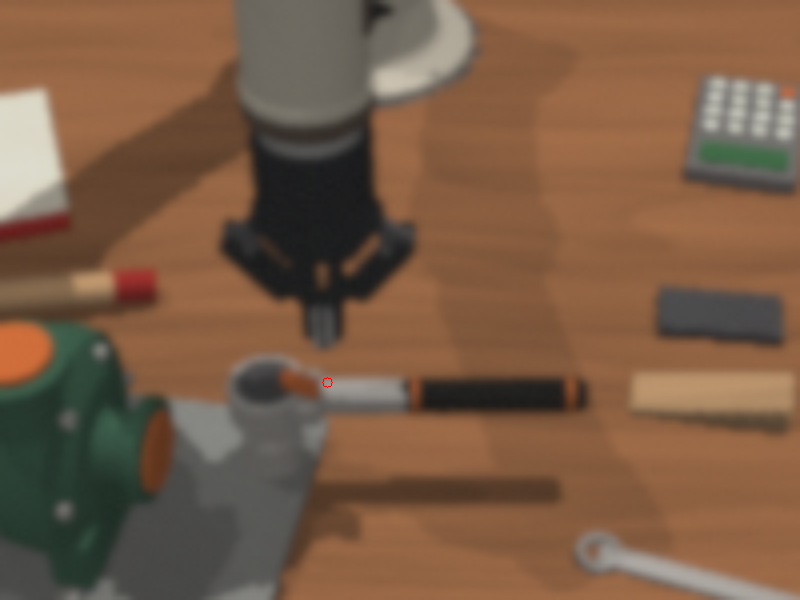

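Emit:
{"fn": "apply_moves", "kwargs": {
  "dp": [
    [0.8,0,0],
    [0.8,0,0],
    [0,0.05,0.7],
    [0,0,0.6],
    [0,0,0]
  ],
  "turn": [
    [0,0,0],
    [0,0,0],
    [0,0,0],
    [0,0,0],
    [0,0,0]
  ]
}}

```text
clock: 6.95
ee_pos: [0.6377, 0.007, 0.0625]
eef_rot: [-3.141, -0.009, -0.003]
wrist_force: [-0.6, -0.9, -1.1]
gripper_width: 0.0003
```

```bash
cat > tip.py <<'E'
from h import *
# lowest z of finger front face in wrist view (closed fingers, columns near TCP)
o=sensors.get_obs(); t=o['ee_pos']; T=R.from_euler('xyz',o['eef_rot']).as_matrix()
im,d=viewer.read_camera("wrist"); P=cloud("wrist",d); L=(P-t)@T
m=(abs(L[...,1])<.012)&(abs(L[...,0])<.016)&(L[...,2]>-.09)&(L[...,2]<.01)&(d>0)
print("ee",t.round(4),o['eef_rot'].round(3)); p=L[m]; print(len(p))
if len(p):
  print("tool-frame zmax",np.sort(p[:,2])[-8:].round(4),"x",np.median(p[:,0]).round(4),"y",p[:,1].min().round(4),p[:,1].max().round(4))
cv2.imwrite("pics/tip.png",cv2.resize(im[120:300,150:390],None,fx=3,fy=3))
E
python3 tip.py
```

```text
ee [0.6377 0.007  0.0625] [-3.141e+00 -9.000e-03 -3.000e-03]
2674
tool-frame zmax [-0.0434 -0.0433 -0.0433 -0.043  -0.0429 -0.0427 -0.0426 -0.0423] x 0.0122 y -0.012 0.012
```

View pics/tip.png

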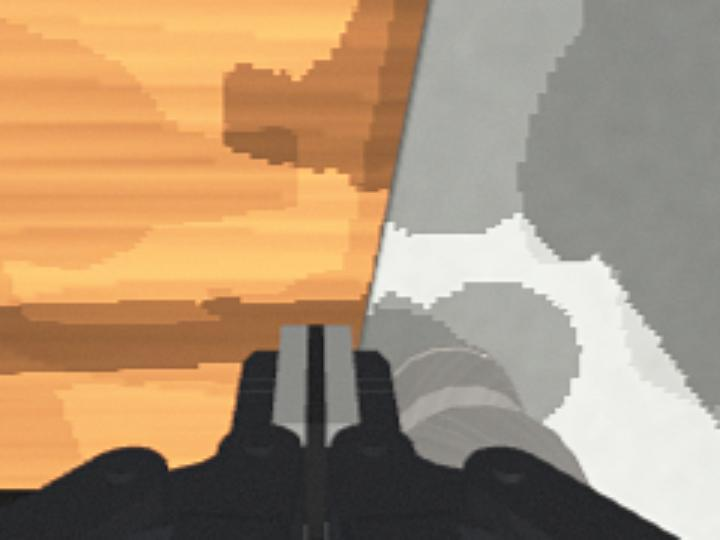

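Emit:
{"fn": "apply_moves", "kwargs": {
  "dp": [
    [-0.4,0,0],
    [-0.4,0,0],
    [-0.3,0,0],
    [-0.2,0,0],
    [0,0,0]
  ],
  "turn": [
    [0,0,0],
    [0,0,0],
    [0,0,0],
    [0,0,0],
    [0,0,0]
  ]
}}

```text
clock: 7.5
ee_pos: [0.6006, 0.0101, 0.0666]
eef_rot: [-3.138, -0.019, -0.001]
wrist_force: [-0.2, -1.0, -0.4]
gripper_width: 0.0002
```

```bash
python3 tip.py
```

```text
ee [0.6006 0.0101 0.0666] [-3.138e+00 -1.900e-02 -1.000e-03]
2888
tool-frame zmax [-0.0113 -0.0112 -0.0111 -0.0107 -0.0102 -0.0097 -0.0094 -0.0094] x 0.012 y -0.012 0.012
```

View pics/tip.png

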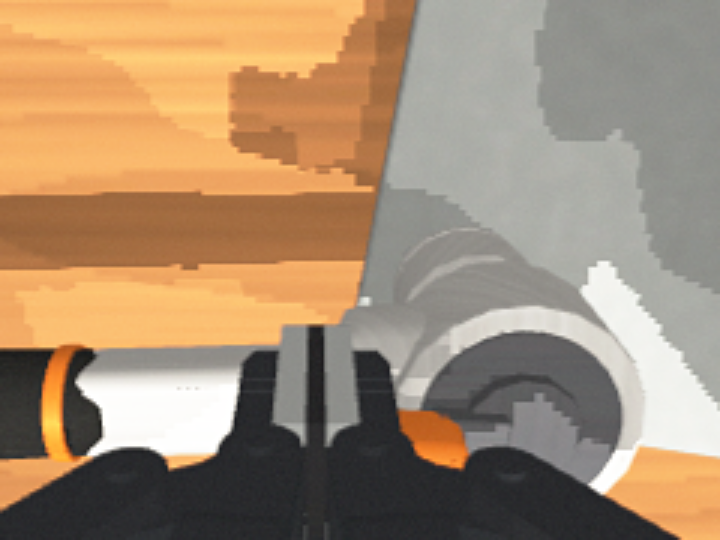

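Emit:
{"fn": "apply_moves", "kwargs": {
  "dp": [
    [-0.2,0.05,0.15],
    [-0.15,0,0],
    [-0.1,0,0],
    [0,0,0]
  ],
  "turn": [
    [0,-0.15,0],
    [0,0,0],
    [0,0,0],
    [0,0,0]
  ]
}}

```text
clock: 7.95
ee_pos: [0.5899, 0.0082, 0.063]
eef_rot: [-3.137, -0.008, -0.002]
wrist_force: [1.8, 0.0, -0.7]
gripper_width: -0.0001
```

Emit:
{"fn": "apply_moves", "kwargs": {
  "dp": [
    [-0.12,0,0],
    [0,0,0],
    [0,0,0]
  ],
  "turn": [
    [0,0,0],
    [0,0,0],
    [0,0,0]
  ]
}}

```text
clock: 8.25
ee_pos: [0.5867, 0.008, 0.063]
eef_rot: [-3.137, -0.009, -0.002]
wrist_force: [3.7, 0.6, -0.3]
gripper_width: -0.0003
```

Emit:
{"fn": "apply_moves", "kwargs": {
  "dp": [
    [0.6,0,0],
    [0,0,-0.8],
    [0,0,-0.8],
    [0.5,0,-0.8]
  ],
  "turn": [
    [0,0,0],
    [0,0,0],
    [0,0,0],
    [0,0,0]
  ]
}}

```text
clock: 8.65
ee_pos: [0.6083, 0.0059, 0.1302]
eef_rot: [-3.141, 0.016, -0.001]
wrist_force: [0.4, 0.6, -0.5]
gripper_width: -0.0002
```

```bash
cat > lev.py <<'E'
from h import *
im,d=viewer.read_camera("wrist"); P=cloud("wrist",d)
cv2.imwrite("pics/lev.png",cv2.resize(im[120:300,150:390],None,fx=3,fy=3))
X,Y,Z=P[...,0],P[...,1],P[...,2]
hsv=cv2.cvtColor(im,cv2.COLOR_BGR2HSV)
m=(abs(X-.583)<.05)&(abs(Y)<.05)&(Z>.1)&(Z<.122)&(hsv[...,1]>170)
p=P[m]; print(len(p)); 
if len(p)>10:
    c=p[:,:2].mean(0); s=np.array([.583,-.0335]); print("tab c",c.round(4),"world ang",np.degrees(np.arctan2(*(c-s)[::-1])).round(1), cv2.minAreaRect((p[:,:2]*1000).astype(np.float32)))
m=(hsv[...,2]<90)&(Z>.085)&(Z<.105)&(np.hypot(X-.583,Y+.0335)>.09)&(np.hypot(X-.583,Y+.0335)<.225)
p=P[m]; print(len(p))
if len(p)>10:
    c=p[:,:2].mean(0); s=np.array([.583,-.0335]);a=np.arctan2(*(c-s)[::-1]); print("grip",c.round(4),"world ang",np.degrees(a).round(1),"theta",round(a-np.radians(80.43),3))
E
python3 lev.py
```

```text
142
tab c [ 0.5858 -0.0143] world ang 81.8 ((582.3515625, -16.463294982910156), (22.342275619506836, 10.831075668334961), 49.23316955566406)
3800
grip [0.6069 0.072 ] world ang 77.2 theta -0.056
```

View pics/lev.png

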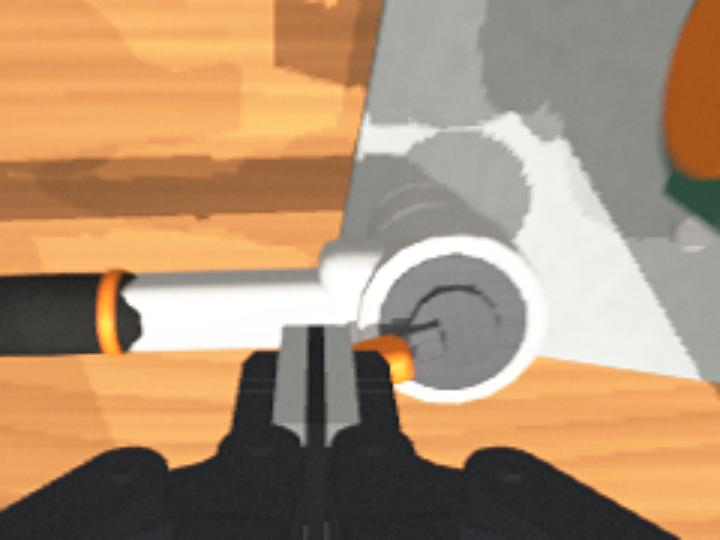

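Emit:
{"fn": "apply_moves", "kwargs": {
  "dp": [
    [-0.25,-0.9,-0.3],
    [-0.25,-0.9,0],
    [-0.25,-0.9,0],
    [-0.25,-0.9,0],
    [0,0,0],
    [0,0,0],
    [0,0,0],
    [0,0,0]
  ],
  "turn": [
    [0,0,0],
    [0,0,0],
    [0,0,0],
    [0,0,0],
    [0,0,1],
    [0,0,1],
    [0,0,1],
    [0,0,1]
  ],
  "claw": 0.2
}}

```text
clock: 9.5
ee_pos: [0.5736, 0.1142, 0.1408]
eef_rot: [3.126, 0.021, -0.439]
wrist_force: [-0.8, 0.2, -0.0]
gripper_width: 0.051
```

```bash
python3 - <<'E'
from h import *
o=sensors.get_obs();print(o['joint_positions'].round(2),o['ee_pos'].round(4),o['eef_rot'].round(4))
E
python3 lev.py
```

```text
[ 0.29  0.52 -0.71  1.73  0.38  1.06 -2.56] [0.5736 0.1142 0.1408] [ 3.1256  0.0211 -0.4386]
507
tab c [ 0.5745 -0.0045] world ang 106.4 ((573.8512573242188, -5.627224922180176), (10.211247444152832, 27.21599578857422), 15.913933753967285)
3101
grip [0.5804 0.1204] world ang 91.0 theta 0.184
```

View pics/lev.png

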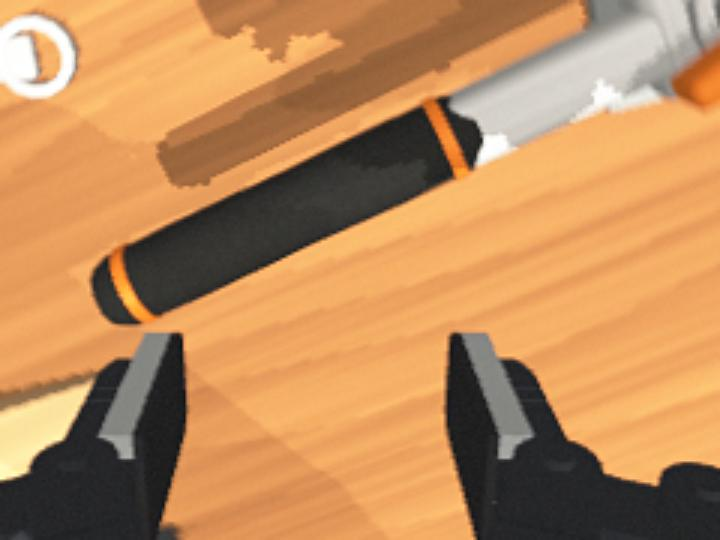

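Emit:
{"fn": "apply_moves", "kwargs": {
  "dp": [
    [0,0,0],
    [0,0,0],
    [0,0,0],
    [0,0,0],
    [0,0,0],
    [0.8,0.9,0],
    [0.7,0.9,0],
    [0,0.9,0]
  ],
  "turn": [
    [0,0,-1],
    [0,0,-1],
    [0,0,-1],
    [0,0,-1],
    [0.1,0.2,-0.2],
    [0,0,0],
    [0,0,0],
    [0,0,0]
  ],
  "claw": -1
}}

```text
clock: 10.35
ee_pos: [0.6118, 0.0361, 0.137]
eef_rot: [-3.139, 0.016, 0.033]
wrist_force: [1.2, 0.7, 0.0]
gripper_width: 0.0001
```

Emit:
{"fn": "apply_moves", "kwargs": {
  "dp": [
    [0.2,0.85,0],
    [0.1,0,0],
    [0,0,0.8],
    [0,0,0.8],
    [0,0,0.8],
    [0,0,0]
  ],
  "turn": [
    [0,0.15,0.3],
    [0,0,0],
    [0,0,0],
    [0,0,0],
    [0,0,0],
    [0,0,0]
  ]
}}

```text
clock: 10.95
ee_pos: [0.6188, 0.0031, 0.0618]
eef_rot: [3.141, 0.001, -0.012]
wrist_force: [-1.1, -0.0, 0.3]
gripper_width: 0.0
```

Emit:
{"fn": "apply_moves", "kwargs": {
  "dp": [
    [-0.5,-0.1,0],
    [-0.4,0,0],
    [-0.2,0,0],
    [-0.1,0,0],
    [0,0,0]
  ],
  "turn": [
    [0,0,0],
    [0,0,0],
    [0,0,0],
    [0,0,0],
    [0,0,0]
  ]
}}

```text
clock: 11.45
ee_pos: [0.5833, 0.0092, 0.0654]
eef_rot: [-3.141, -0.004, -0.01]
wrist_force: [-0.7, -1.0, 0.5]
gripper_width: 0.0
```

Emit:
{"fn": "apply_moves", "kwargs": {
  "dp": [
    [-0.1,0.05,0.05],
    [0,0,0],
    [0,0,0]
  ],
  "turn": [
    [0,0,0],
    [0,0,0],
    [0,0,0]
  ]
}}

```text
clock: 11.75
ee_pos: [0.5813, 0.0076, 0.065]
eef_rot: [-3.141, -0.006, -0.011]
wrist_force: [0.7, -0.5, -0.2]
gripper_width: 0.0
```

Emit:
{"fn": "apply_moves", "kwargs": {
  "dp": [
    [-0.12,0,0],
    [0,0,0],
    [0,0,0]
  ],
  "turn": [
    [0,0,0],
    [0,0,0],
    [0,0,0]
  ]
}}

```text
clock: 12.05
ee_pos: [0.5804, 0.0076, 0.0655]
eef_rot: [-3.14, -0.011, -0.011]
wrist_force: [1.6, 0.3, -0.6]
gripper_width: 0.0002
```

```bash
python3 lev.py
```

```text
500
tab c [ 0.5752 -0.0144] world ang 112.1 ((573.5863037109375, -15.199996948242188), (10.048469543457031, 12.633014678955078), 27.176509857177734)
7079
grip [0.59   0.0688] world ang 86.1 theta 0.099
```

View pics/lev.png

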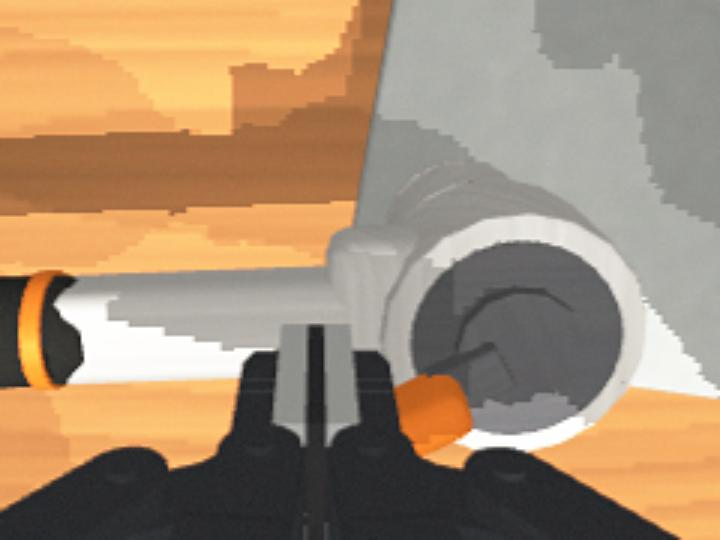

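Emit:
{"fn": "apply_moves", "kwargs": {
  "dp": [
    [-0.12,0,0],
    [0,0,0],
    [0,0,0]
  ],
  "turn": [
    [0,0,0],
    [0,0,0],
    [0,0,0]
  ]
}}

```text
clock: 12.4
ee_pos: [0.5802, 0.0083, 0.0662]
eef_rot: [-3.138, -0.018, -0.011]
wrist_force: [1.6, 0.6, -0.6]
gripper_width: 0.0002
```

Emit:
{"fn": "apply_moves", "kwargs": {
  "dp": [
    [-0.25,0,0.08],
    [0,0,0]
  ],
  "turn": [
    [0,-0.15,0],
    [0,0,0]
  ]
}}

```text
clock: 12.6
ee_pos: [0.5797, 0.0085, 0.0665]
eef_rot: [-3.136, -0.015, -0.011]
wrist_force: [0.9, 0.3, -0.8]
gripper_width: -0.0
```

Emit:
{"fn": "apply_moves", "kwargs": {
  "dp": [
    [0.9,0,0],
    [0,0,-0.9],
    [0,0,-0.9],
    [0,-0.9,-0.5],
    [-0.4,-0.9,0],
    [-0.4,-0.9,0],
    [0,-0.9,0],
    [0,0,0]
  ],
  "turn": [
    [0,0,0],
    [0,0,0],
    [0,0,0],
    [0,0,0],
    [0,0,-1],
    [0,0,-1],
    [0,0,-1],
    [0,0,-1]
  ],
  "claw": 0.1
}}

```text
clock: 13.4
ee_pos: [0.5625, 0.1133, 0.134]
eef_rot: [-3.139, 0.009, 0.418]
wrist_force: [-0.1, -0.4, 0.2]
gripper_width: 0.0475
```

```bash
python3 - <<'E'
from h import *
o=sensors.get_obs();print(o['joint_positions'].round(2),o['ee_pos'].round(4),o['eef_rot'].round(4))
E
python3 lev.py
```

```text
[ 0.44  0.57 -0.91  1.78  0.51  1.06 -1.82] [0.5625 0.1133 0.134 ] [-3.1389  0.0092  0.4181]
531
tab c [ 0.572  -0.0092] world ang 114.4 ((571.9782104492188, -14.527070999145508), (13.047403335571289, 37.19007110595703), 17.23891258239746)
3875
grip [0.5813 0.0924] world ang 90.8 theta 0.18
```

View pics/lev.png

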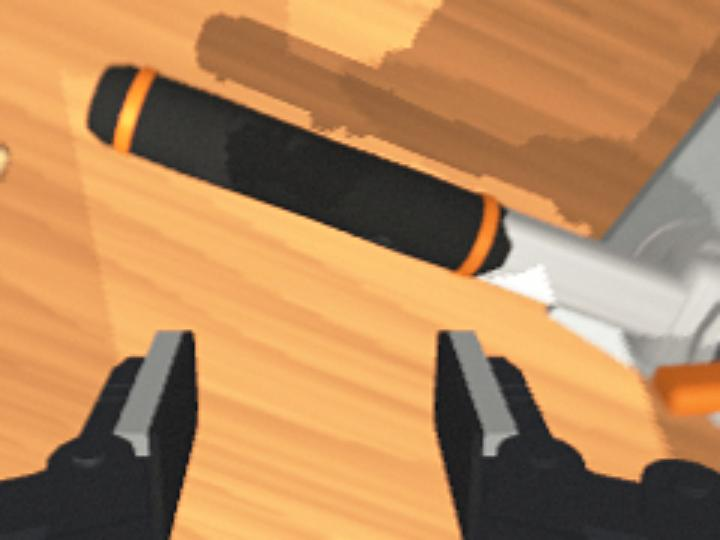

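Emit:
{"fn": "apply_moves", "kwargs": {
  "dp": [
    [0,0,0],
    [0,0,0],
    [0,0,0],
    [0,0,0],
    [0,0,0],
    [0,0,0],
    [0,0,0],
    [0,0,0]
  ],
  "turn": [
    [0,0,-1],
    [0,0,-1],
    [0,0,-1],
    [0,0,-1],
    [0,0,-1],
    [0,0,-1],
    [0,0,-1],
    [0,0,-1]
  ]
}}

```text
clock: 14.25
ee_pos: [0.5537, 0.1012, 0.1288]
eef_rot: [-3.118, 0.024, 1.27]
wrist_force: [-0.3, 0.8, -1.0]
gripper_width: 0.0472
```

Emit:
{"fn": "apply_moves", "kwargs": {
  "dp": [
    [0,0,0],
    [0,0,0],
    [0,0,0],
    [0,0,0]
  ],
  "turn": [
    [0,0,-1],
    [0,0,-1],
    [0,0,-1],
    [0,0,0]
  ]
}}

```text
clock: 14.65
ee_pos: [0.5494, 0.0954, 0.1259]
eef_rot: [-3.101, 0.022, 1.586]
wrist_force: [-0.7, -0.4, 0.3]
gripper_width: 0.0466
```

```bash
python3 - <<'E'
from h import *
o=sensors.get_obs();print(o['joint_positions'].round(2),o['ee_pos'].round(4),o['eef_rot'].round(4))
E
```

```text
[ 0.59  0.71 -1.16  1.79  0.71  1.18 -0.79] [0.5494 0.0954 0.1259] [-3.1007  0.0219  1.5862]
```

Emit:
{"fn": "apply_moves", "kwargs": {
  "dp": [
    [0.7,1,0],
    [0,0.05,0.3],
    [0,0,0]
  ],
  "turn": [
    [-0.39,0.21,0],
    [0,0,0],
    [0,0,0]
  ]
}}

```text
clock: 14.95
ee_pos: [0.5794, 0.1139, 0.1132]
eef_rot: [-3.138, 0.003, 1.571]
wrist_force: [-1.1, -0.3, -0.8]
gripper_width: 0.0472
```

```bash
cat > fork.py <<'E'
from h import *
o=sensors.get_obs(); t=o['ee_pos']; T=R.from_euler('xyz',o['eef_rot']).as_matrix()
im,d=viewer.read_camera("wrist"); P=cloud("wrist",d); L=(P-t)@T
cv2.imwrite("pics/fork.png",cv2.resize(im,None,fx=1.5,fy=1.5))
print(o['clock'],"ee",t.round(4),o['eef_rot'].round(3),"q",o['joint_positions'].round(2),o['gripper_width'])
hsv=cv2.cvtColor(im,cv2.COLOR_BGR2HSV); s=np.array([.583,-.0335]); rr=np.hypot(P[...,0]-s[0],P[...,1]-s[1])
g=(hsv[...,2]<90)&(P[...,2]>.083)&(P[...,2]<.108)&(rr>.09)&(rr<.225)&(d>0)
# exclude fingers
g&=~((abs(L[...,1])>.02)&(L[...,0]<.02)&(L[...,2]>-.15)&(L[...,2]<-.0)&(abs(L[...,0])<.02))
p=P[g]; print(len(p))
if len(p)>30:
    rr_=cv2.minAreaRect((p[:,:2]*1000).astype(np.float32)); print("rect",np.round(rr_[0],1),np.round(rr_[1],1),round(rr_[2],1))
    a=np.arctan2(np.median(p[:,1])-s[1],np.median(p[:,0])-s[0]); print("handle ang",np.degrees(a).round(1),"theta",round(a-np.radians(80.43),3),"ztop",np.percentile(p[:,2],95).round(4))
    l=L[g]; print("in tool: y",l[:,1].min().round(4),l[:,1].max().round(4),"med",np.median(l[:,1]).round(4))
w=t[:2]-s; print("TCP radius",np.hypot(*w).round(4),"ang",np.degrees(np.arctan2(w[1],w[0])).round(2),"theta",round(np.arctan2(w[1],w[0])-np.radians(80.43),3))
E
python3 fork.py
```

```text
14.95 ee [0.5794 0.1139 0.1132] [-3.138e+00  3.000e-03  1.571e+00] q [ 0.54  0.75 -1.13  1.76  0.74  1.14 -0.82] 0.04719577664112806
3924
rect [577.  124.4] [ 23.7 129.2] 2.4
handle ang 92.1 theta 0.203 ztop 0.0967
in tool: y -0.0159 0.0116 med -0.0023
TCP radius 0.1474 ang 91.42 theta 0.192
```

View pics/fork.png

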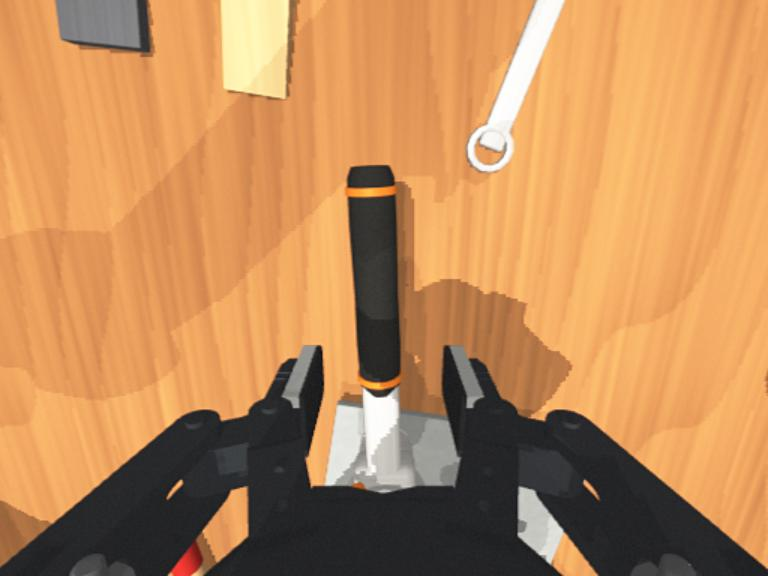

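Emit:
{"fn": "apply_moves", "kwargs": {
  "dp": [
    [0,0,0.8],
    [0,0,0.8],
    [0,0,0.8],
    [0,0,0.65],
    [0,0,0]
  ],
  "turn": [
    [0,0,0],
    [0,0,0],
    [0,0,0],
    [0,0,0],
    [0,0,0]
  ]
}}

```text
clock: 15.5
ee_pos: [0.5788, 0.1115, 0.0212]
eef_rot: [-3.139, 0.006, 1.563]
wrist_force: [-0.4, -1.1, -0.5]
gripper_width: 0.047
```

Emit:
{"fn": "apply_moves", "kwargs": {
  "dp": [
    [-0.03,0.53,0],
    [-0.03,0.53,0],
    [-0.03,0.53,0],
    [-0.03,0.53,0]
  ],
  "turn": [
    [0,0,1],
    [0,0,1],
    [0,0,1],
    [0,0,1]
  ]
}}

```text
clock: 15.9
ee_pos: [0.635, 0.1, 0.0219]
eef_rot: [-3.131, 0.01, 1.133]
wrist_force: [-2.4, 1.5, -0.2]
gripper_width: 0.0469
```

```bash
python3 fork.py
```

```text
15.9 ee [0.635  0.1    0.0219] [-3.131  0.01   1.133] q [ 0.41  0.87 -0.92  1.66  0.78  1.04 -1.2 ] 0.046895696042294946
10633
rect [635.7 120.5] [116.7  28. ] 71.3
handle ang 70.3 theta -0.176 ztop 0.0964
in tool: y -0.0242 0.011 med -0.0072
TCP radius 0.1433 ang 68.73 theta -0.204
```

View pics/fork.png

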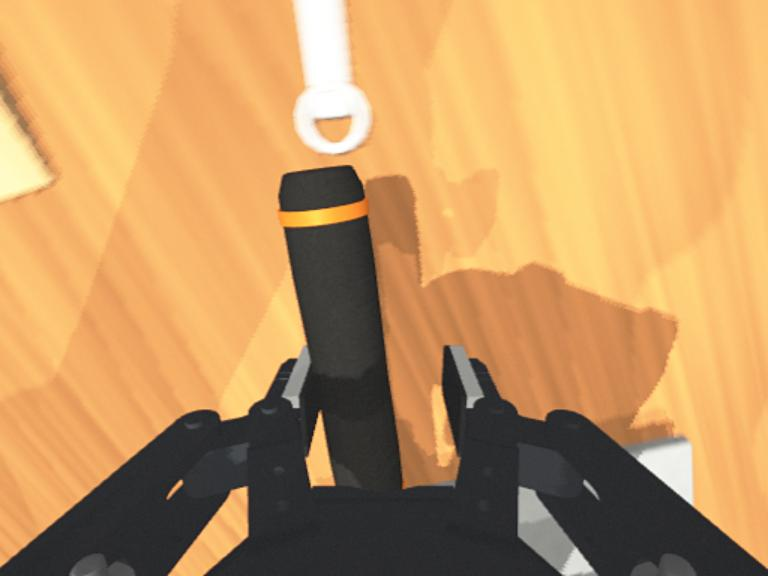

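Emit:
{"fn": "apply_moves", "kwargs": {
  "dp": [
    [0,0.55,0],
    [0,0.55,0],
    [0,0.55,0],
    [0,0.55,0],
    [0,0.55,0],
    [0,0.55,0],
    [0,0.55,0],
    [0,0,0]
  ],
  "turn": [
    [0,0,0.9],
    [0,0,0.95],
    [0,0,0.95],
    [0,0,0.95],
    [0,0,0.95],
    [0,0,0.95],
    [0,0,0.95],
    [0,0,0]
  ]
}}

```text
clock: 16.75
ee_pos: [0.7153, 0.0256, 0.0253]
eef_rot: [-3.133, 0.021, 0.425]
wrist_force: [0.9, -0.4, 0.1]
gripper_width: 0.0471
```

```bash
python3 fork.py
```

```text
16.75 ee [0.7153 0.0256 0.0253] [-3.133  0.021  0.425] q [ 0.39  0.91 -0.76  1.44  0.66  1.09 -1.65] 0.047108345345744485
9282
rect [706.  -23.6] [236.6  91.6] 71.6
handle ang 27.5 theta -0.923 ztop 0.096
in tool: y -0.0262 0.1582 med -0.0111
TCP radius 0.1448 ang 24.07 theta -0.984
```

Emit:
{"fn": "apply_moves", "kwargs": {
  "dp": [
    [0,0.5,0.1],
    [0.05,0.4,0],
    [0,0,0]
  ],
  "turn": [
    [0,0.2,0.9],
    [0,0,0.7],
    [0,0,0]
  ]
}}

```text
clock: 17.1
ee_pos: [0.7245, 0.0101, 0.0243]
eef_rot: [-3.127, -0.001, 0.272]
wrist_force: [-0.5, -1.2, 0.2]
gripper_width: 0.047
```

```bash
python3 fork.py
```

```text
17.1 ee [0.7245 0.0101 0.0243] [-3.127e+00 -1.000e-03  2.720e-01] q [ 0.4   0.9  -0.74  1.44  0.63  1.05 -1.76] 0.04703649906039499
9559
rect [713.3 -33.7] [217.1  90.8] 66.2
handle ang 19.9 theta -1.057 ztop 0.0959
in tool: y -0.0267 0.1499 med -0.0101
TCP radius 0.1481 ang 17.14 theta -1.105
```

View pics/fork.png

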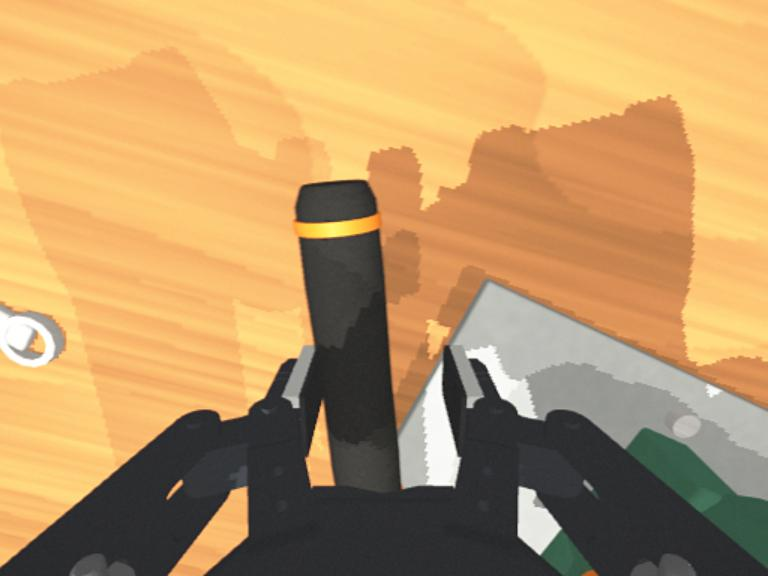

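Emit:
{"fn": "apply_moves", "kwargs": {
  "dp": [
    [0,-0.7,0],
    [0,-0.6,0],
    [-0.02,-0.55,0],
    [-0.02,-0.55,0],
    [-0.02,-0.55,0],
    [-0.02,-0.55,0],
    [-0.02,-0.55,0],
    [-0.02,-0.55,0]
  ],
  "turn": [
    [-0.1,0,-0.6],
    [0,0,-1],
    [0,0,-1],
    [0,0,-1],
    [0,0,-1],
    [0,0,-1],
    [0,0,-1],
    [0,0,-1]
  ]
}}

```text
clock: 17.95
ee_pos: [0.6428, 0.1133, 0.026]
eef_rot: [3.126, 0.015, 1.135]
wrist_force: [3.1, -4.7, -0.8]
gripper_width: 0.047
```

```bash
python3 fork.py
```

```text
17.95 ee [0.6428 0.1133 0.026 ] [3.126 0.015 1.135] q [ 0.38  0.86 -0.91  1.65  0.8   1.04 -1.23] 0.04699416086998097
8130
rect [654.3 122.3] [103.6  24.6] 64.8
handle ang 65.8 theta -0.256 ztop 0.0961
in tool: y -0.0049 0.02 med 0.0066
TCP radius 0.1585 ang 67.82 theta -0.22
```

Emit:
{"fn": "apply_moves", "kwargs": {
  "dp": [
    [-0.08,-0.55,0.03],
    [-0.08,-0.55,0.03],
    [-0.08,-0.55,0],
    [-0.06,-0.55,0],
    [-0.06,-0.55,0],
    [-0.06,-0.55,0],
    [-0.06,-0.55,0],
    [-0.06,-0.55,0]
  ],
  "turn": [
    [0.15,0.15,-1],
    [0,0,-1],
    [0,0,-1],
    [0,0,-1],
    [0,0,-1],
    [0,0,-1],
    [0,0,-1],
    [0,0,-1]
  ]
}}

```text
clock: 18.8
ee_pos: [0.5211, 0.1143, 0.0302]
eef_rot: [3.111, 0.01, 2.043]
wrist_force: [5.6, 0.1, -3.6]
gripper_width: 0.0471
```

```bash
python3 fork.py
```

```text
18.8 ee [0.5211 0.1143 0.0302] [3.111 0.01  2.043] q [ 0.58  0.81 -1.14  1.98  0.94  0.97 -0.56] 0.047065067600001516
7974
rect [523.7 123.3] [ 24.9 109.4] 19.8
handle ang 111.0 theta 0.533 ztop 0.0966
in tool: y -0.011 0.0257 med 0.0078
TCP radius 0.1603 ang 112.71 theta 0.563
```

View pics/fork.png

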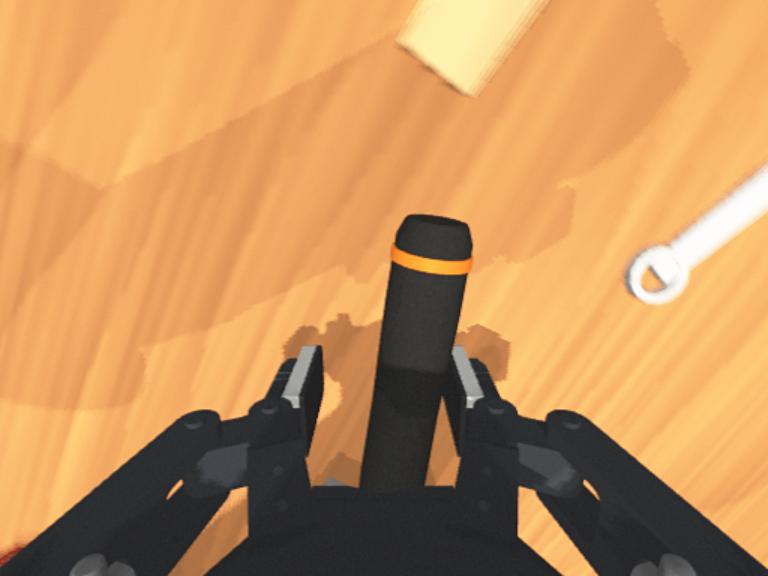

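Emit:
{"fn": "apply_moves", "kwargs": {
  "dp": [
    [-0.12,-0.55,0.08],
    [-0.12,-0.55,0.05],
    [-0.1,-0.55,0],
    [-0.08,-0.55,0],
    [-0.08,-0.55,0],
    [-0.08,-0.55,0],
    [-0.08,-0.55,0],
    [0,0,0]
  ],
  "turn": [
    [0.25,0.1,-1],
    [0,0,-1],
    [0,0,-1],
    [0,0,-1],
    [0,0,-1],
    [0,0,-1],
    [0,0,-1],
    [0,0,0]
  ]
}}

```text
clock: 19.65
ee_pos: [0.4623, 0.0467, 0.0335]
eef_rot: [3.098, 0.016, 2.836]
wrist_force: [1.2, 0.0, -0.8]
gripper_width: 0.0473
```

```bash
python3 fork.py
```

```text
19.65 ee [0.4623 0.0467 0.0335] [3.098 0.016 2.836] q [ 0.89  0.87 -1.34  2.14  1.04  1.01  0.24] 0.047329437914849365
9559
rect [452.4  59.8] [ 25.1 124.2] 54.6
handle ang 145.5 theta 1.135 ztop 0.0985
in tool: y -0.0168 0.0406 med 0.013
TCP radius 0.1449 ang 146.4 theta 1.151
```

View pics/fork.png

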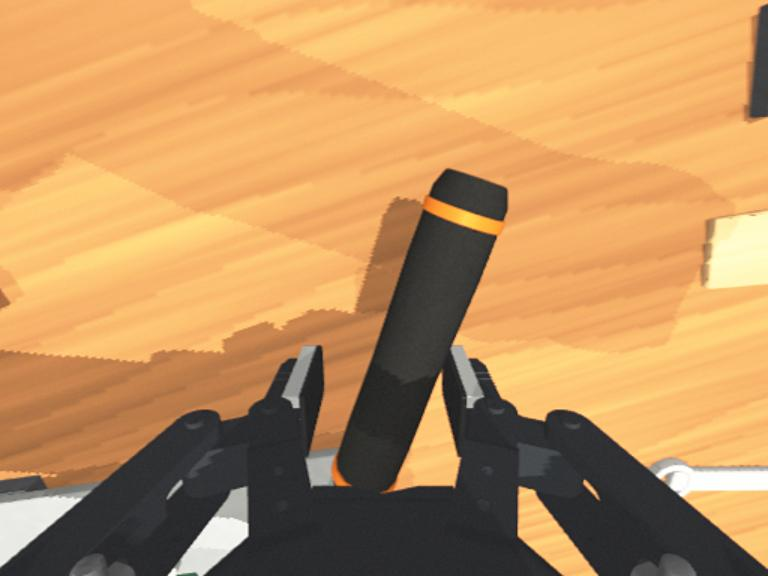

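Emit:
{"fn": "apply_moves", "kwargs": {
  "dp": [
    [0.15,-0.5,0.15],
    [0.13,-0.45,0],
    [0.1,-0.3,0],
    [0,0,0]
  ],
  "turn": [
    [0.35,0.15,0],
    [0,0,-0.3],
    [0,0,0],
    [0,0,0]
  ]
}}

```text
clock: 20.1
ee_pos: [0.4465, 0.0234, 0.0315]
eef_rot: [3.125, 0.009, 2.863]
wrist_force: [0.1, 0.3, -0.9]
gripper_width: 0.047
```

```bash
python3 fork.py
```

```text
20.1 ee [0.4465 0.0234 0.0315] [3.125 0.009 2.863] q [ 0.93  0.87 -1.35  2.16  1.04  1.03  0.29] 0.04695076078993997
9428
rect [435.6  37.5] [ 24.9 117.6] 64.3
handle ang 155.1 theta 1.303 ztop 0.0985
in tool: y -0.0101 0.0317 med 0.0113
TCP radius 0.1479 ang 157.36 theta 1.343
```

Emit:
{"fn": "apply_moves", "kwargs": {
  "dp": [
    [0,0.6,0.1],
    [0,0.6,0],
    [0,0.53,0],
    [0,0.53,0],
    [0,0.53,0],
    [0,0.53,0],
    [0,0.53,0],
    [0,0.53,0]
  ],
  "turn": [
    [0.1,0.1,0.5],
    [0,0,1],
    [0,0,1],
    [0,0,1],
    [0,0,1],
    [0,0,1],
    [0,0,1],
    [0,0,1]
  ]
}}

```text
clock: 20.95
ee_pos: [0.5131, 0.1201, 0.0246]
eef_rot: [-3.116, 0.012, 2.033]
wrist_force: [-1.2, -2.6, 1.2]
gripper_width: 0.0469
```

Emit:
{"fn": "apply_moves", "kwargs": {
  "dp": [
    [0,0.53,0],
    [0,0.53,0],
    [0,0.53,0],
    [0,0,0]
  ],
  "turn": [
    [0,0,1],
    [0,0,1],
    [0,0,1],
    [0,0,0]
  ]
}}

```text
clock: 21.35
ee_pos: [0.5559, 0.1357, 0.0224]
eef_rot: [-3.112, 0.03, 1.702]
wrist_force: [-0.3, -0.7, 0.8]
gripper_width: 0.0467
```

```bash
python3 fork.py
```

```text
21.35 ee [0.5559 0.1357 0.0224] [-3.112  0.03   1.702] q [ 0.43  0.84 -1.03  1.82  0.86  1.04 -0.84] 0.046700366714844156
6767
rect [548.2 142.9] [24.6 85.6] 11.0
handle ang 100.8 theta 0.355 ztop 0.0981
in tool: y -0.0227 0.0056 med -0.008
TCP radius 0.1713 ang 99.09 theta 0.326
```

Emit:
{"fn": "apply_moves", "kwargs": {
  "dp": [
    [-0.15,-0.6,0],
    [-0.15,-0.6,0],
    [-0.15,-0.6,0],
    [-0.12,-0.6,0],
    [-0.1,-0.58,0],
    [-0.1,-0.58,0],
    [-0.1,-0.58,0],
    [-0.08,-0.58,0]
  ],
  "turn": [
    [-0.2,0.2,-0.6],
    [0,0,-1],
    [0,0,-1],
    [0,0,-1],
    [0,0,-1],
    [0,0,-1],
    [0,0,-1],
    [0,0,-1]
  ]
}}

```text
clock: 22.2
ee_pos: [0.4414, 0.0565, 0.0265]
eef_rot: [3.133, 0.001, 2.564]
wrist_force: [2.8, 3.4, -3.1]
gripper_width: 0.047
```

```bash
python3 fork.py
```

```text
22.2 ee [0.4414 0.0565 0.0265] [3.133e+00 1.000e-03 2.564e+00] q [ 0.82  0.81 -1.28  2.16  0.99  0.97 -0.06] 0.0470115105464011
7545
rect [439.4  66.6] [24.8 95.5] 54.0
handle ang 145.4 theta 1.134 ztop 0.098
in tool: y -0.0069 0.0217 med 0.0071
TCP radius 0.1678 ang 147.55 theta 1.171
```

Emit:
{"fn": "apply_moves", "kwargs": {
  "dp": [
    [-0.1,-0.58,0.05],
    [-0.05,-0.58,0],
    [0,-0.45,0],
    [0,0,0]
  ],
  "turn": [
    [0,0,-0.9],
    [0,0,-0.9],
    [0,0,-0.4],
    [0,0,0]
  ]
}}

```text
clock: 22.65
ee_pos: [0.4213, 0.0129, 0.0258]
eef_rot: [3.128, 0.004, 2.81]
wrist_force: [0.3, 0.9, -0.7]
gripper_width: 0.0471
```

```bash
python3 fork.py; python3 - <<'E'
from h import *
im,d=viewer.read_camera("scene"); P=cloud("scene",d)
cv2.imwrite("pics/s5.png",cv2.resize(im[100:290,150:410],None,fx=3,fy=3))
E
```

```text
22.65 ee [0.4213 0.0129 0.0258] [3.128 0.004 2.81 ] q [ 0.97  0.84 -1.35  2.22  1.03  0.99  0.24] 0.047069321979920406
7220
rect [419.5  24.4] [24.8 98.8] 70.2
handle ang 161.1 theta 1.408 ztop 0.0994
in tool: y -0.0019 0.0237 med 0.01
TCP radius 0.1683 ang 163.98 theta 1.458
```

View pics/s5.png

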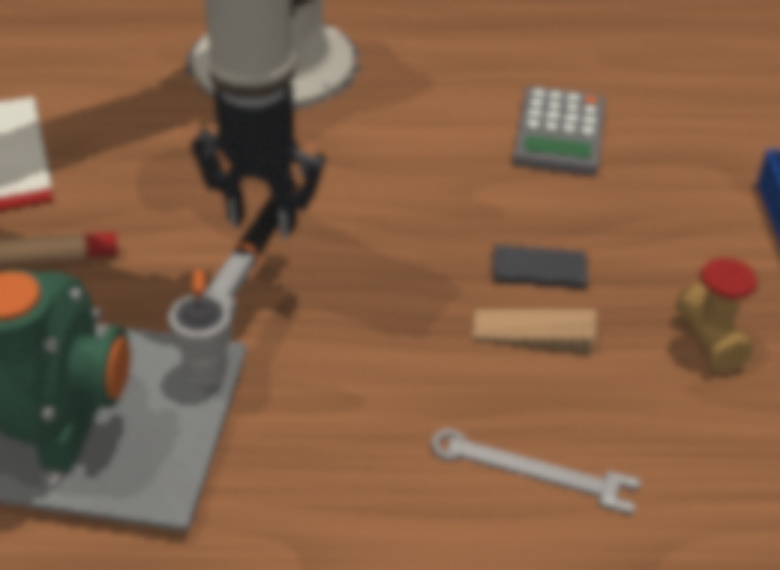

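Emit:
{"fn": "apply_moves", "kwargs": {
  "dp": [
    [0,0.2,-0.5],
    [0,0,-1],
    [0,0,-1],
    [0,0,-1],
    [0,0,-1],
    [0,0,0],
    [0,0,0],
    [0,0,0]
  ],
  "turn": [
    [0,0,0],
    [0,0,0],
    [0,0,0],
    [0,0,0],
    [0,0,1],
    [0,0,1],
    [0,0,1],
    [0,0,1]
  ]
}}

```text
clock: 23.55
ee_pos: [0.4179, 0.0238, 0.165]
eef_rot: [3.139, -0.005, 2.375]
wrist_force: [-0.0, 0.1, -0.6]
gripper_width: 0.0468
```

Emit:
{"fn": "apply_moves", "kwargs": {
  "dp": [
    [0,0,0],
    [0,0,0],
    [0,0,0],
    [0,0,0],
    [0.8,0.3,0],
    [0.8,0.3,0],
    [0.8,0.3,0],
    [0.8,0.3,0]
  ],
  "turn": [
    [0,0,1],
    [0,0,1],
    [0,0,1],
    [0,0,1],
    [0,0,1],
    [0,0,1],
    [0,0,1],
    [0,0,1]
  ],
  "claw": 0.4
}}

```text
clock: 24.35
ee_pos: [0.4282, 0.1269, 0.1641]
eef_rot: [-3.133, 0.009, 1.489]
wrist_force: [0.7, -0.1, -0.3]
gripper_width: 0.0596
```

```bash
python3 lev.py;  python3 fork.py
```

```text
0
1927
grip [0.4519 0.0226] world ang 156.8 theta 1.334
24.4 ee [0.4293 0.1328 0.1651] [-3.136  0.004  1.488] q [ 0.64  0.34 -1.16  2.04  0.37  1.   -0.79] 0.059856074149959804
2343
rect [495.5 -33.6] [ 58.1 290.7] 44.8
handle ang 155.9 theta 1.318 ztop 0.0995
in tool: y -0.0433 0.1872 med 0.0205
TCP radius 0.2264 ang 132.73 theta 0.913
```

View pics/fork.png

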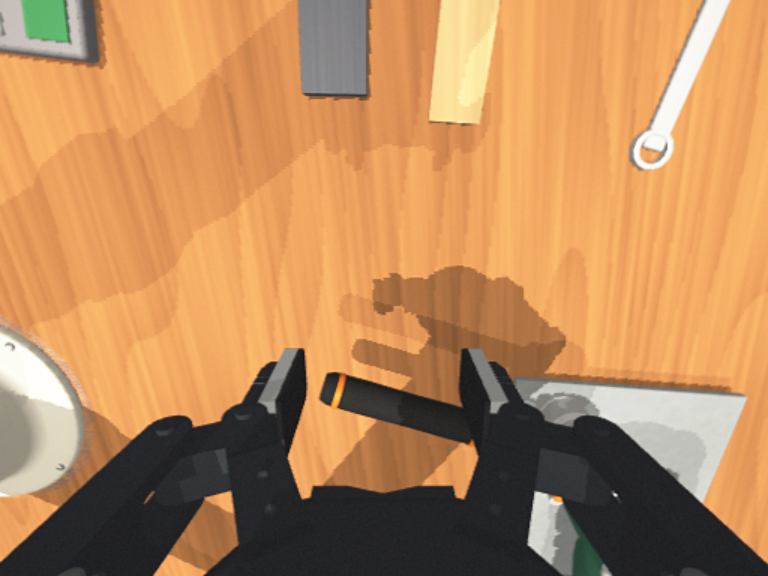

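Emit:
{"fn": "apply_moves", "kwargs": {
  "dp": [
    [0.9,0.32,0.3],
    [0.9,0.32,0.3],
    [0.9,0.32,0.3],
    [0.9,0.32,0.3],
    [0.9,0.32,0.3],
    [0.9,0.32,0.3],
    [0.7,0.2,0.3],
    [0,0,0]
  ],
  "turn": [
    [0,0,0.35],
    [0,0,0.35],
    [0,0,0],
    [0,0,0],
    [0,0,0],
    [0,0,0],
    [0,0,0],
    [0,0,0]
  ]
}}

```text
clock: 25.25
ee_pos: [0.5137, 0.3046, 0.094]
eef_rot: [-3.131, 0.02, 1.421]
wrist_force: [-0.8, -0.6, -0.1]
gripper_width: 0.0597
```

```bash
cat > wd.py <<'E'
from h import *
import sys
o=sensors.get_obs(); t=o['ee_pos']; T=R.from_euler('xyz',o['eef_rot']).as_matrix()
cm=cam("wrist"); im,d=viewer.read_camera("wrist"); P=cloud("wrist",d,cm); L=(P-t)@T
cv2.imwrite("pics/wd.png",cv2.resize(im,None,fx=1.5,fy=1.5))
print(o['clock'],"ee",t.round(4),o['eef_rot'].round(3),"q",o['joint_positions'].round(2),round(o['gripper_width'],4))
# finger tips
m=(abs(L[...,0])<.016)&(abs(L[...,1])<.06)&(L[...,2]>-.12)&(L[...,2]<-.035)&(d>0)
if m.any(): p=L[m]; print("tips tool z",np.sort(p[:,2])[-20].round(4),"tip world z",P[m][:,2].min().round(4), "y range",p[:,1].min().round(3),p[:,1].max().round(3))
best=finder.regions_of("wrist","wedge_center")
for q in best[:2]:
    k=q['pixels']&(d>0)&(P[...,2]>.003)&(P[...,2]<.035)
    p=P[k]
    if len(p)<30: continue
    r=cv2.minAreaRect((p[:,:2]*1000).astype(np.float32)); print("wedge",round(q['conf'],2),len(p),np.round(r[0],1),np.round(r[1],1),round(r[2],1),"z",np.percentile(p[:,2],[2,98]).round(4), "in tool", ((np.array([r[0][0]/1000,r[0][1]/1000,t[2]])-t)@T).round(4))
E
python3 wd.py
```

```text
25.25 ee [0.5137 0.3046 0.094 ] [-3.131  0.02   1.421] q [ 0.07  0.68 -0.91  1.74  0.62  1.06 -1.22] 0.0597
tips tool z -0.0452 tip world z 0.1372 y range -0.06 0.06
wedge 0.73 4400 [407.7 309. ] [100.2  50.8] 84.0 z [0.0061 0.0123] in tool [-0.0114 -0.1055  0.0014]
wedge 0.56 4077 [503.5 291.2] [120.6  40.1] 81.3 z [0.0055 0.0249] in tool [-0.0148 -0.0082  0.0004]
```

View pics/wd.png

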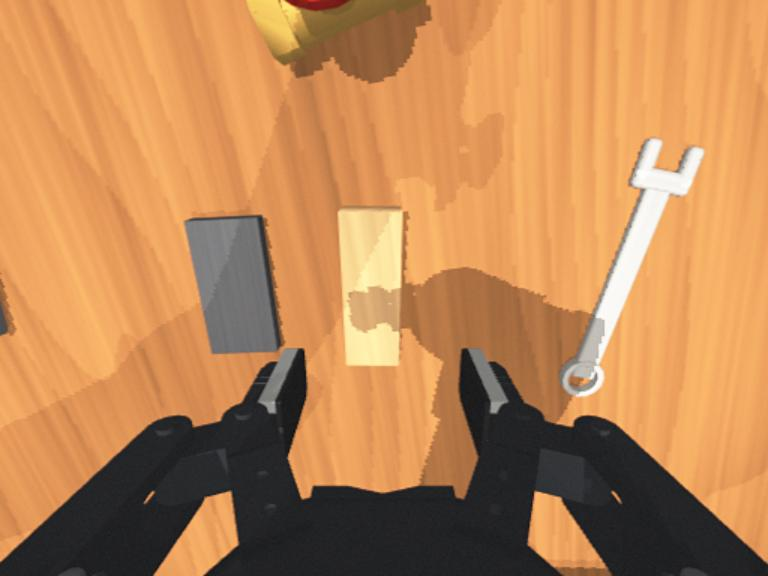

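Emit:
{"fn": "apply_moves", "kwargs": {
  "dp": [
    [0.67,-0.27,0.5],
    [0,0,0.9],
    [0,0,0.9],
    [0,0,0.9],
    [0,0,0.5],
    [0,0,0]
  ],
  "turn": [
    [-0.1,0.2,0],
    [0,0,0],
    [0,0,0],
    [0,0,0],
    [0,0,0],
    [0,0,0]
  ]
}}

```text
clock: 25.95
ee_pos: [0.5107, 0.3148, -0.0156]
eef_rot: [3.135, 0.005, 1.413]
wrist_force: [0.8, -0.6, -0.3]
gripper_width: 0.0598
```

```bash
python3 wd.py
```

```text
25.95 ee [ 0.5107  0.3148 -0.0156] [3.135 0.005 1.413] q [-0.02  0.81 -0.8   1.8   0.76  0.87 -1.35] 0.0598
tips tool z -0.035 tip world z 0.0192 y range -0.06 0.06
wedge 0.83 9282 [503.8 291.7] [119.8  40.3] 81.3 z [0.0058 0.0249] in tool [-0.0239 -0.0032  0.0001]
```

View pics/wd.png

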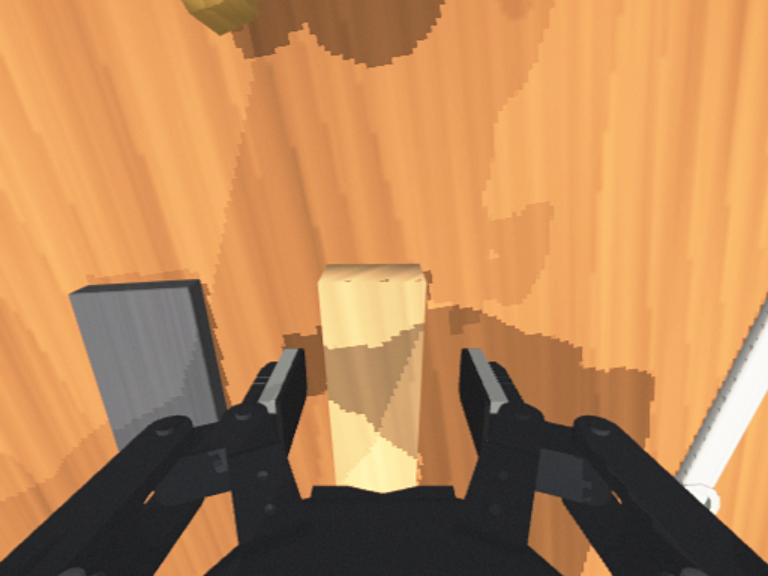

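Emit:
{"fn": "apply_moves", "kwargs": {
  "dp": [
    [0.4,-0.1,0.3],
    [0,0,0.35],
    [0,0,0]
  ],
  "turn": [
    [0.06,0.05,0],
    [0,0,0],
    [0,0,0]
  ]
}}

```text
clock: 26.35
ee_pos: [0.5137, 0.3311, -0.0309]
eef_rot: [3.135, -0.007, 1.412]
wrist_force: [0.3, 0.4, -0.9]
gripper_width: 0.0598
```

Emit:
{"fn": "apply_moves", "kwargs": {
  "dp": [
    [0,0,0.2],
    [0,0,0]
  ],
  "turn": [
    [0,0,0],
    [0,0,0]
  ]
}}

```text
clock: 26.55
ee_pos: [0.5138, 0.3318, -0.0371]
eef_rot: [3.134, -0.008, 1.413]
wrist_force: [0.1, -0.5, -0.0]
gripper_width: 0.0596
```

Emit:
{"fn": "apply_moves", "kwargs": {
  "dp": [
    [0,0,0],
    [0,0,0],
    [0,0,0],
    [0,0,0],
    [0,0,0]
  ],
  "turn": [
    [0,0,0],
    [0,0,0],
    [0,0,0],
    [0,0,0],
    [0,0,0]
  ],
  "claw": -1
}}

```text
clock: 27.05
ee_pos: [0.514, 0.3321, -0.0364]
eef_rot: [3.134, -0.008, 1.413]
wrist_force: [-0.1, 0.9, -0.6]
gripper_width: 0.039
```

```bash
python3 wd.py
```

```text
27.05 ee [ 0.514   0.3321 -0.0364] [ 3.134 -0.008  1.413] q [-0.06  0.85 -0.77  1.78  0.78  0.84 -1.37] 0.039
tips tool z -0.035 tip world z -0.002 y range -0.06 0.06
wedge 0.64 7778 [511.8 314.2] [73.  42.2] 78.7 z [0.0063 0.0253] in tool [-0.018   0.0007 -0.0001]
```

View pics/wd.png

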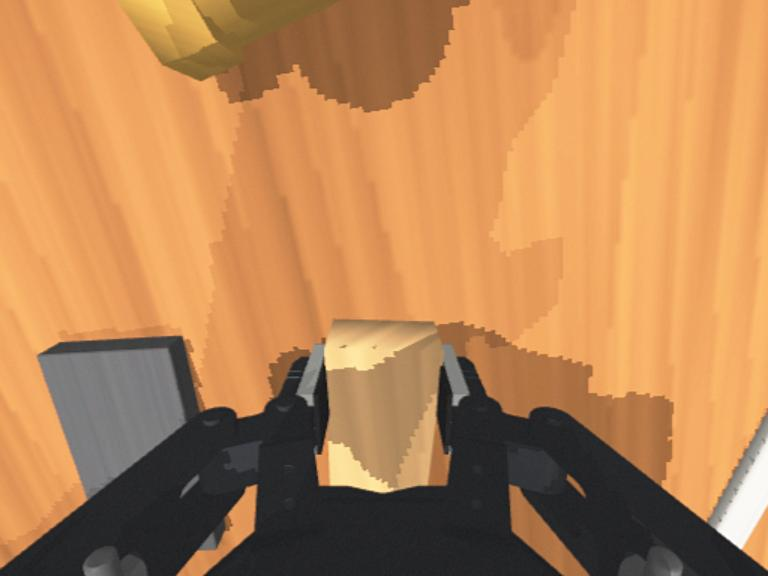

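Emit:
{"fn": "apply_moves", "kwargs": {
  "dp": [
    [0,0,-0.9],
    [0,0,-0.9],
    [-0.4,0.5,0],
    [-0.8,0.9,0],
    [-0.8,0.9,0],
    [-0.8,0.9,0],
    [-0.8,0.9,0],
    [-0.8,0.9,0]
  ],
  "turn": [
    [0,0,0],
    [0,0,0.05],
    [0,0,0],
    [0,0,0],
    [0,0,0],
    [0,0,0],
    [0,0,0],
    [0,0,0]
  ]
}}

```text
clock: 27.95
ee_pos: [0.639, 0.1811, 0.0197]
eef_rot: [3.137, -0.012, 1.423]
wrist_force: [0.4, -0.4, -0.3]
gripper_width: 0.0388
```

```bash
cat > pf.py <<'E'
from h import *
o=sensors.get_obs(); t=o['ee_pos']; r=o['eef_rot']
s=np.array([.583,-.0345]); a=np.radians(-99.55); xp=np.array([np.cos(a),np.sin(a)]); yp=np.array([-np.sin(a),np.cos(a)])
w=t[:2]-s; X,Y=w@xp,w@yp
print(o['clock'],"ee",t.round(4),r.round(3),"w",round(o['gripper_width'],4),"F",o['wrist_force'].round(1),"q",o['joint_positions'].round(2))
print("TCP in p: x %.4f y %.4f ; tip x %.4f under edge %.1f mm; yaw err %.2f deg"%(X,Y,X+.102,(X+.102+.03)*1000,np.degrees(r[2])-80.45))
E
python3 pf.py; python3 wd.py
```

```text
27.95 ee [0.639  0.1811 0.0197] [ 3.137 -0.012  1.423] w 0.0388 F [ 0.4 -0.4 -0.3] q [ 0.24  0.85 -0.83  1.63  0.71  0.98 -0.97]
TCP in p: x -0.2219 y 0.0195 ; tip x -0.1199 under edge -89.9 mm; yaw err 1.06 deg
27.95 ee [0.639  0.1811 0.0197] [ 3.137 -0.012  1.423] q [ 0.24  0.85 -0.83  1.63  0.71  0.98 -0.97] 0.0388
tips tool z -0.045 tip world z 0.0627 y range -0.06 0.06
```

View pics/wd.png

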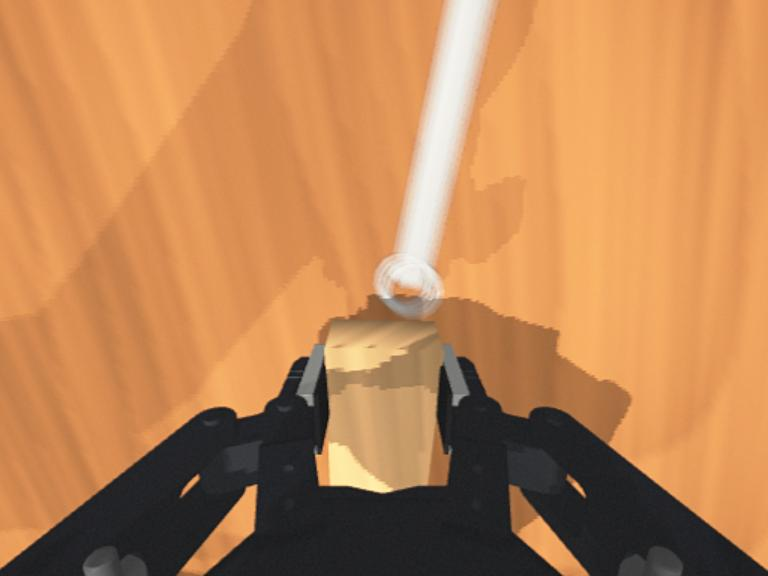

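Emit:
{"fn": "apply_moves", "kwargs": {
  "dp": [
    [-0.7,0.8,0],
    [-0.7,0.8,0],
    [-0.6,0.75,0],
    [0,0,0.5],
    [0,0,0]
  ],
  "turn": [
    [0,-0.04,0.2],
    [0,0,0],
    [0,0,0],
    [0,0,0],
    [0,0,0]
  ]
}}

```text
clock: 28.55
ee_pos: [0.7035, 0.0991, 0.0021]
eef_rot: [3.136, -0.003, 1.388]
wrist_force: [-1.4, -0.8, -0.8]
gripper_width: 0.0387
```

```bash
python3 pf.py
```

```text
28.55 ee [0.7035 0.0991 0.0021] [ 3.136e+00 -3.000e-03  1.388e+00] w 0.0387 F [-1.4 -0.8 -0.8] q [ 0.32  0.93 -0.79  1.5   0.73  1.02 -0.84]
TCP in p: x -0.1517 y 0.0966 ; tip x -0.0497 under edge -19.7 mm; yaw err -0.94 deg
```

Emit:
{"fn": "apply_moves", "kwargs": {
  "dp": [
    [0.05,0,0.6],
    [0,0,0.5],
    [0,0,0.1],
    [0,0,0]
  ],
  "turn": [
    [0,0,-0.15],
    [0,0,0],
    [0,0,0],
    [0,0,0]
  ]
}}

```text
clock: 28.95
ee_pos: [0.7023, 0.1039, -0.0367]
eef_rot: [3.137, -0.004, 1.409]
wrist_force: [0.1, -4.0, 7.6]
gripper_width: 0.0386
```

```bash
python3 pf.py; python3 - <<'E'
from h import *
im,d=viewer.read_camera("scene"); P=cloud("scene",d)
cv2.imwrite("pics/s6.png",cv2.resize(im[150:290,190:350],None,fx=5,fy=4))
hsv=cv2.cvtColor(im,cv2.COLOR_BGR2HSV)
E
```

```text
28.95 ee [ 0.7023  0.1039 -0.0367] [ 3.137 -0.004  1.409] w 0.0386 F [ 0.1 -4.   7.6] q [ 0.3   0.97 -0.77  1.5   0.76  0.98 -0.85]
TCP in p: x -0.1563 y 0.0946 ; tip x -0.0543 under edge -24.3 mm; yaw err 0.29 deg
```

View pics/s6.png

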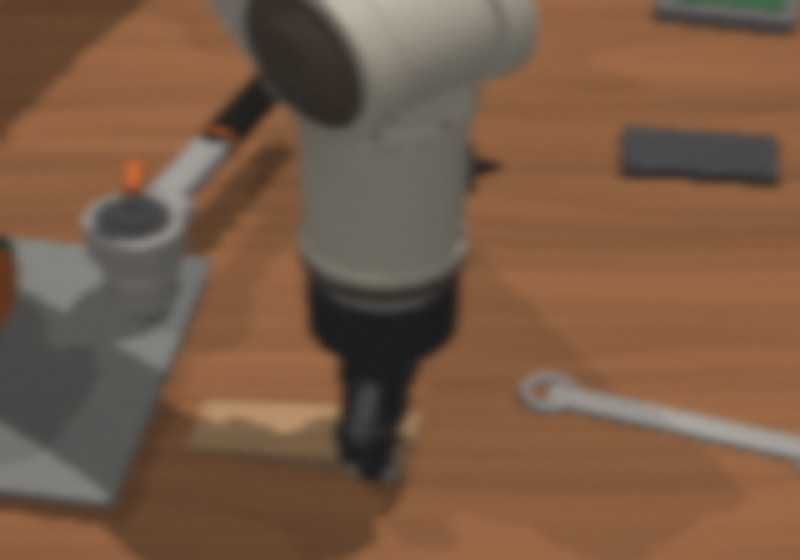

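Emit:
{"fn": "apply_moves", "kwargs": {
  "dp": [
    [-0.5,0,-0.06],
    [-0.6,0,0],
    [-0.6,0,0],
    [-0.3,0,0],
    [0,0,0]
  ],
  "turn": [
    [0,0,0],
    [0,0,0],
    [0,0,0],
    [0,0,0],
    [0,0,0]
  ]
}}

```text
clock: 29.5
ee_pos: [0.6911, 0.0407, -0.0345]
eef_rot: [3.137, -0.006, 1.409]
wrist_force: [1.3, 3.0, -4.5]
gripper_width: 0.0391
```

```bash
python3 pf.py
```

```text
29.5 ee [ 0.6911  0.0407 -0.0345] [ 3.137 -0.006  1.409] w 0.0391 F [ 1.3  3.  -4.5] q [ 0.4   0.95 -0.77  1.55  0.76  0.95 -0.78]
TCP in p: x -0.0921 y 0.0941 ; tip x 0.0099 under edge 39.9 mm; yaw err 0.28 deg
```

Emit:
{"fn": "apply_moves", "kwargs": {
  "dp": [
    [0,0,0],
    [0,0,0.06],
    [0,0,0]
  ],
  "turn": [
    [0,0,0],
    [0,0,0],
    [0,0,0]
  ],
  "claw": 0.15
}}

```text
clock: 29.8
ee_pos: [0.6917, 0.0396, -0.0356]
eef_rot: [3.136, -0.006, 1.408]
wrist_force: [0.6, 0.1, 0.1]
gripper_width: 0.049
```

Emit:
{"fn": "apply_moves", "kwargs": {
  "dp": [
    [0,0,0],
    [0,0,0],
    [0,0,0],
    [0,0,0]
  ],
  "turn": [
    [0,0,0],
    [0,0,0],
    [0,0,0],
    [0,0,0]
  ],
  "claw": -1
}}

```text
clock: 30.2
ee_pos: [0.6924, 0.0416, -0.0346]
eef_rot: [3.135, -0.006, 1.41]
wrist_force: [-0.0, 0.9, -0.1]
gripper_width: 0.0386
```

Emit:
{"fn": "apply_moves", "kwargs": {
  "dp": [
    [-0.3,0,0],
    [-0.2,0,0],
    [0,0,0]
  ],
  "turn": [
    [0,0,0],
    [0,0,0],
    [0,0,0]
  ]
}}

```text
clock: 30.5
ee_pos: [0.6896, 0.0295, -0.035]
eef_rot: [3.135, -0.01, 1.413]
wrist_force: [0.9, 0.8, -1.4]
gripper_width: 0.0386
```

```bash
python3 pf.py; python3 wd.py
```

```text
30.5 ee [ 0.6896  0.0295 -0.035 ] [ 3.135 -0.01   1.413] w 0.0386 F [ 0.9  0.8 -1.4] q [ 0.42  0.95 -0.77  1.56  0.76  0.95 -0.76]
TCP in p: x -0.0808 y 0.0945 ; tip x 0.0212 under edge 51.2 mm; yaw err 0.52 deg
30.5 ee [ 0.6896  0.0295 -0.035 ] [ 3.135 -0.01   1.413] q [ 0.42  0.95 -0.77  1.56  0.76  0.95 -0.76] 0.0386
tips tool z -0.035 tip world z -0.0005 y range -0.06 0.06
wedge 0.84 7717 [687.2  13.1] [70.8 40.1] 80.7 z [0.0063 0.0251] in tool [-0.0165  0.0002 -0.0002]
```

View pics/wd.png

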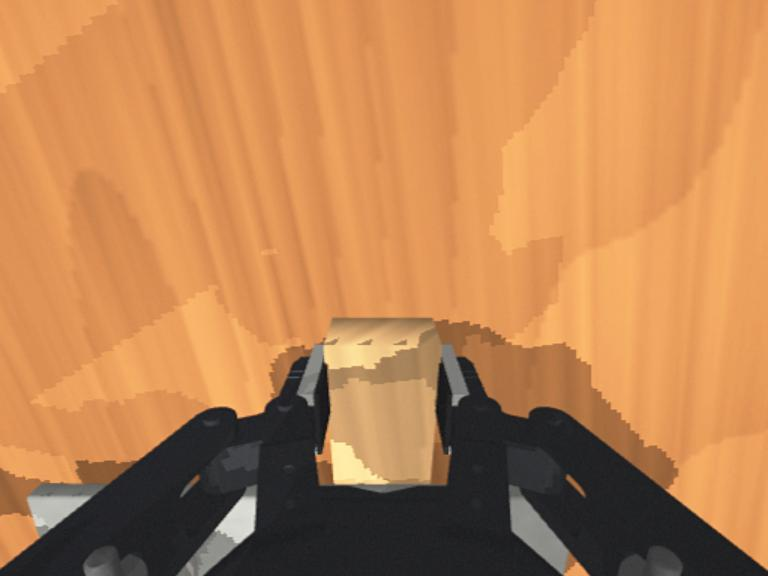

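Emit:
{"fn": "apply_moves", "kwargs": {
  "dp": [
    [-0.3,0,0.03],
    [-0.25,0,0],
    [0,0,0]
  ],
  "turn": [
    [0,0,0.08],
    [0,0,0],
    [0,0,0]
  ]
}}

```text
clock: 30.9
ee_pos: [0.6882, 0.0188, -0.0344]
eef_rot: [3.133, -0.017, 1.408]
wrist_force: [0.5, -0.3, -1.2]
gripper_width: 0.0386
```

```bash
python3 pf.py
```

```text
30.9 ee [ 0.6882  0.0188 -0.0344] [ 3.133 -0.017  1.408] w 0.0386 F [ 0.5 -0.3 -1.2] q [ 0.45  0.94 -0.78  1.57  0.76  0.94 -0.75]
TCP in p: x -0.0700 y 0.0949 ; tip x 0.0320 under edge 62.0 mm; yaw err 0.21 deg
```

```bash
cat > pl.py <<'E'
from h import *
s=np.array([.583,-.0345]); a=np.radians(-99.55); xp=np.array([np.cos(a),np.sin(a)]); yp=np.array([-np.sin(a),np.cos(a)])
for n in ("scene","wrist","top"):
    im,d=viewer.read_camera(n); P=cloud(n,d).reshape(-1,3); ok=(d>0).ravel()
    W=P[:,:2]-s; X=W@xp; Y=W@yp
    f=ok&(X>-.027)&(X<.03)&(Y>.03)&(Y<.17)&(P[:,2]>.012)&(P[:,2]<.035)
    b=ok&(X>-.20)&(X<-.05)&(abs(P[:,2])<.006)&(Y>-.04)&(Y<.17)
    bk=ok&(X>.15)&(X<.24)&(P[:,2]>.012)&(P[:,2]<.032)
    for l,m in (("front",f),("bench",b),("back",bk)): print(n,l,m.sum(),np.median(P[m,2]).round(4) if m.sum() else None, end="; ")
    print()
    if n=="scene": cv2.imwrite("pics/pl.png",cv2.resize(im[150:290,190:350],None,fx=5,fy=4))
    q=ok&(X>-.13)&(X<-.025)&(abs(Y-.095)<.03)&(P[:,2]>.004)&(P[:,2]<.035)
    if n=="wrist" and q.sum(): 
        k=P[q]; print("wedge-ish x range p",np.percentile(X[q],[1,99]).round(4),"z",np.percentile(k[:,2],[2,98]).round(4)); cv2.imwrite("pics/plw.png",cv2.resize(im,None,fx=1.5,fy=1.5))
        z=[(round(x,3),np.median(P[q&(abs(X-x)<.004),2]).round(4)) for x in np.arange(-.12,-.03,.008) if (q&(abs(X-x)<.004)).sum()>3]; print(z)
E
python3 pl.py
```

```text
scene front 854 0.0249; scene bench 2911 0.0007; scene back 1105 0.0226; 
wrist front 1646 0.0233; wrist bench 94709 -0.0011; wrist back 0 None; 
wedge-ish x range p [-0.088  -0.0273] z [0.0079 0.0322]
[(np.float64(-0.088), np.float64(0.0196)), (np.float64(-0.08), np.float64(0.0243)), (np.float64(-0.072), np.float64(0.0229)), (np.float64(-0.064), np.float64(0.0215)), (np.float64(-0.056), np.float64(0.02)), (np.float64(-0.048), np.float64(0.0187)), (np.float64(-0.04), np.float64(0.0173)), (np.float64(-0.032), np.float64(0.0194))]
top front 67 0.0235; top bench 1872 -0.0006; top back 238 0.0252;
```

View pics/pl.png

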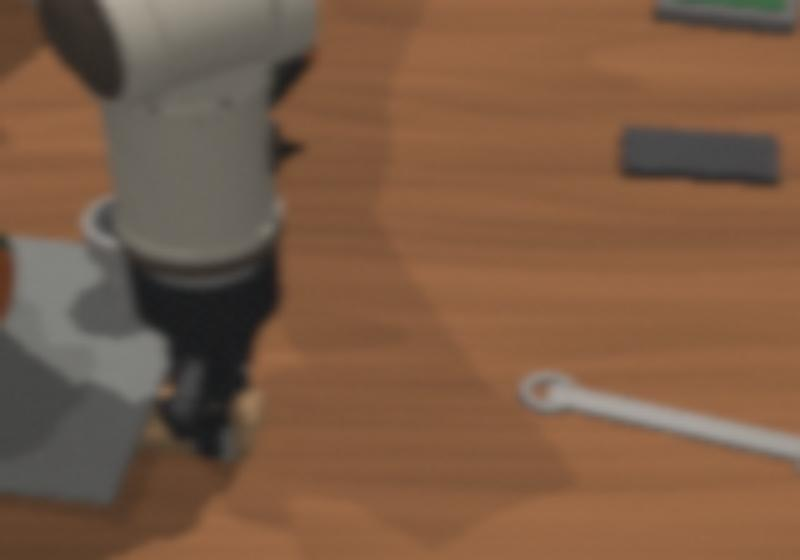

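Emit:
{"fn": "apply_moves", "kwargs": {
  "dp": [
    [-0.2,0,0.02],
    [0,0,0],
    [0,0,0]
  ],
  "turn": [
    [0.05,-0.1,0],
    [0,0,0],
    [0,0,0]
  ]
}}

```text
clock: 31.35
ee_pos: [0.6872, 0.0147, -0.035]
eef_rot: [3.139, -0.007, 1.409]
wrist_force: [-0.2, 1.6, -0.7]
gripper_width: 0.0384
```

```bash
python3 pf.py
```

```text
31.35 ee [ 0.6872  0.0147 -0.035 ] [ 3.139 -0.007  1.409] w 0.0384 F [-0.2  1.6 -0.7] q [ 0.44  0.95 -0.77  1.57  0.76  0.95 -0.74]
TCP in p: x -0.0658 y 0.0946 ; tip x 0.0362 under edge 66.2 mm; yaw err 0.27 deg
```

Emit:
{"fn": "apply_moves", "kwargs": {
  "dp": [
    [0,0,0],
    [0,0,0],
    [0,0,0],
    [0,0,-0.5],
    [0,0,-1],
    [0,0,-1],
    [0,0,-1],
    [0,0,0]
  ],
  "turn": [
    [0,0,0],
    [0,0,0],
    [0,0,0],
    [0,0,0],
    [0,0,0],
    [0,0,0],
    [0,0,0],
    [0,0,0]
  ],
  "claw": 0.4
}}

```text
clock: 32.15
ee_pos: [0.6866, 0.0114, 0.0768]
eef_rot: [3.139, -0.004, 1.407]
wrist_force: [0.9, 0.4, 0.6]
gripper_width: 0.0599
```

Emit:
{"fn": "apply_moves", "kwargs": {
  "dp": [
    [0,0,-1],
    [-0.7,0,-1],
    [-1,0,-0.5],
    [-1,0,0],
    [0,0,0]
  ],
  "turn": [
    [0,0,0],
    [0,0,0],
    [0,0,0],
    [0,0,0],
    [0,0,0]
  ]
}}

```text
clock: 32.65
ee_pos: [0.6734, -0.0703, 0.1595]
eef_rot: [3.135, -0.002, 1.411]
wrist_force: [-0.2, -0.9, -1.0]
gripper_width: 0.0599
```

```bash
python3 pf.py; python3 pl.py; python3 wd.py
```

```text
32.65 ee [ 0.6734 -0.0703  0.1595] [ 3.135e+00 -2.000e-03  1.411e+00] w 0.0599 F [-0.2 -0.9 -1. ] q [ 0.65  0.72 -0.92  1.5   0.59  1.21 -0.51]
TCP in p: x 0.0203 y 0.0951 ; tip x 0.1223 under edge 152.3 mm; yaw err 0.40 deg
scene front 868 0.0251; scene bench 3110 0.0007; scene back 1053 0.0225; 
wrist front 5291 0.0232; wrist bench 19855 -0.0011; wrist back 1504 0.0238; 
wedge-ish x range p [-0.0865 -0.0257] z [0.0157 0.0252]
[(np.float64(-0.088), np.float64(0.0247)), (np.float64(-0.08), np.float64(0.0235)), (np.float64(-0.072), np.float64(0.0223)), (np.float64(-0.064), np.float64(0.021)), (np.float64(-0.056), np.float64(0.0196)), (np.float64(-0.048), np.float64(0.0183)), (np.float64(-0.04), np.float64(0.0171)), (np.float64(-0.032), np.float64(0.0232))]
top front 493 0.0241; top bench 2253 -0.0005; top back 320 0.0238; 
32.8 ee [ 0.6735 -0.0628  0.1594] [ 3.135 -0.007  1.418] q [ 0.65  0.72 -0.92  1.5   0.59  1.21 -0.52] 0.0599
tips tool z -0.0452 tip world z 0.2026 y range -0.06 0.06
wedge 0.86 1555 [685.7   6.8] [52.6 39.6] 80.9 z [0.0159 0.0252] in tool [0.0706 0.0015 0.0005]
```

View pics/wd.png

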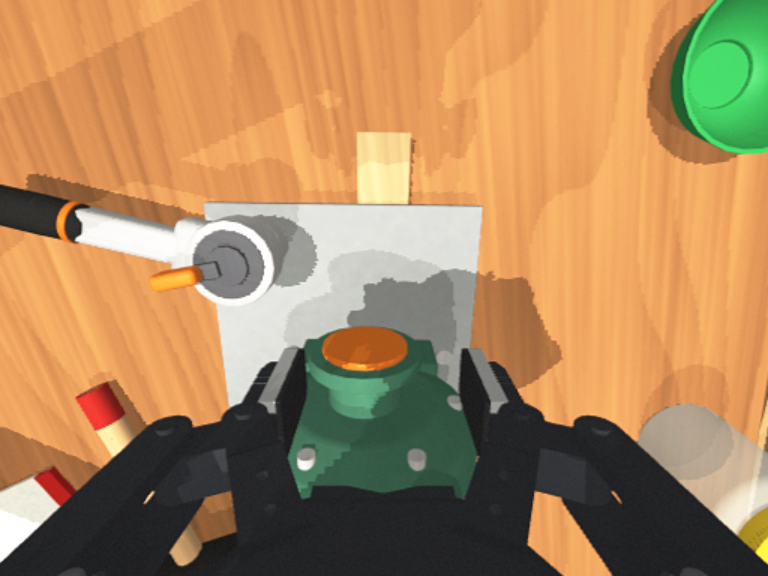

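View pics/pl.png

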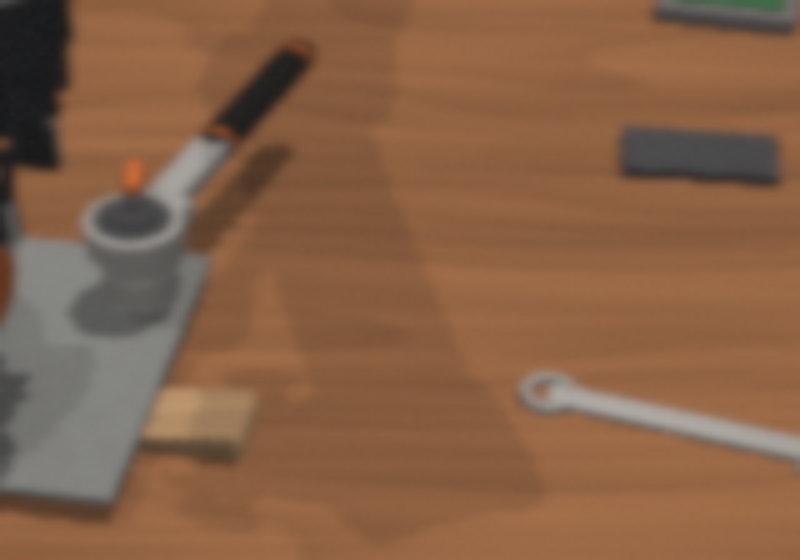

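Emit:
{"fn": "apply_moves", "kwargs": {
  "dp": [
    [0,0,-1],
    [0,0,-1],
    [0,0,-1],
    [0,0,0],
    [0,0,0]
  ],
  "turn": [
    [0,0,0],
    [0,0,0],
    [0,0,0],
    [0,0,0],
    [0,0,0]
  ]
}}

```text
clock: 33.4
ee_pos: [0.6706, -0.054, 0.2484]
eef_rot: [-3.14, -0.01, 1.432]
wrist_force: [-0.6, -1.2, -0.9]
gripper_width: 0.06
```

```bash
python3 - <<'E'
from h import *
im,d=viewer.read_camera("wrist"); P=cloud("wrist",d); hsv=cv2.cvtColor(im,cv2.COLOR_BGR2HSV)
s=np.array([.583,-.0345]); X,Y,Z=P[...,0]-s[0],P[...,1]-s[1],P[...,2]; rr=np.hypot(X,Y)
for nm,m in (("tab",(rr<.055)&(Z>.106)&(Z<.125)&(hsv[...,1]>150)),("grip",(rr>.06)&(rr<.23)&(Z>.088)&(Z<.105)&(X<0)&(Y<.15)&(Y>-.02)),("head",(rr<.032)&(Z>.095)&(Z<.104))):
    p=P[m][:,:2]; print(nm,len(p),p.mean(0).round(4) if len(p) else "",np.degrees(np.arctan2(*(p.mean(0)-s)[::-1])).round(1) if len(p) else "", np.percentile(Z[m],[50,95]).round(4) if len(p) else "")
for n in ("top","scene"):
    im,d=viewer.read_camera(n); Q=cloud(n,d)
    for t in ("packer","mallet","spanner","gate_valve"):
        q=finder.regions_of(n,t)
        if q: 
            k=Q[q[0]['pixels']&(d>0)]; print(n,t,np.median(k,0).round(3),round(q[0]['conf'],2))
print(sensors.get_obs()['clock'],sensors.get_obs()['wrist_force'].round(1))
E
```

```text
tab 214 [ 0.5564 -0.0329] 176.5 [0.1184 0.12  ]
grip 2587 [0.4531 0.0234] 156.0 [0.0967 0.0997]
head 1136 [ 0.585  -0.0307] 62.7 [0.1011 0.1028]
top packer [0.405 0.307 0.011] 0.83
top mallet [ 0.403 -0.22   0.032] 0.69
top spanner [0.676 0.27  0.006] 0.79
top gate_valve [0.506 0.462 0.088] 0.68
scene packer [0.412 0.304 0.012] 0.94
scene mallet [ 0.41  -0.262  0.033] 0.6
scene spanner [0.682 0.282 0.007] 0.72
scene gate_valve [0.523 0.462 0.043] 0.84
33.95 [-0.8 -0.4  0.8]
```

```bash
python3 -c "
from workcell import finish_job
print(finish_job())"
```

```text
the job is handed in; nothing more can be done
None
```

The job is done and handed in at about 34 s of the 70 s; no verdict was reported.

**What I did:**
- **Lever:** I flipped it to loosen while the nut was still tight. This took two pushes, because the first left it at only about 0.26 rad.
- **Nut:** I ratcheted it with two loosening strokes of the handle.
- **Wedge:** I carried it to about 95 mm left of the stud and drove it in square, thin end first. I then let go and withdrew the arm.

**Last checks:**

| Item | Measured | Required |
|---|---|---|
| Lever | about 0.4 rad | over 0.2 rad |
| Nut | about 2.7 rad (ratchet climbed about 3.4 mm) | over 2.0 rad |
| Wedge thin end under the edge | about 67 mm | 45 to 120 mm |
| Wedge angle from square | within about 1° | within 0.3 rad (17°) |
| Front edge lift | about 2.7 to 3.2 mm (tilt about 0.012 rad) | tilt over 0.0045 rad |

The wedge sits flat, and the gripper is clear and touching nothing. The packer, spanner and gate valve were where they started.

**What disagreed:**
- **Finger tips:** the cameras showed the real tips about 43 mm behind the reported TCP along the tool. I corrected for this after the first lever approach passed over the tab without touching it.
- **Camera positions:** the cameras differed by 2 to 4 mm on where the plate's edge and the stud are.
- **Wedge force:** the wrist force stayed under 5 N while driving the wedge under the edge, not the expected 8 to 15 N. I judged the lift from the depth images instead.
- **Mallet:** one detection in the last top view put it about 120 mm away from where it started. The scene camera had it within 5 mm, and the arm was not near it at bench height, so I put this down to part of it being hidden.

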